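Pack the swab carrier with the right-length tubes

ROBOT

A 6-joint arm with a two-finger parallel gripper is mounted at the origin on the work surface. World frame = base frame: x ahead of the robot, y to its left, z up, the work surface at z = 0. Lengths are in m, angles in degrees, forces in N, time in s.
With the tool pointing down it reaches from about 0.325 to 0.9 m from the base axis. Payload 6.1 kg.
Tool frame: the origin (TCP) lies between the finger pads; the fingertips stand 19 mm ahead of it and the grasp point (between the pads) is the TCP; z points along the fingers, y is the direction in which the jaws open and shut (so a half turn about z gives the same grasp; the last joint's range is limited). The gripper opens to 85 mm and grips with 20 to 120 N. Pads are 22 mm wide; open, the fingers measure 114 mm over their backs; the gripper's body (76 mm by 85 mm) begins 54 mm behind the grasp point. The pads swing forward as they close: fully open they stand 13 mm farther back than shut.
Start: joints at [-75.865, 12.628, 87.462, -0, 79.91, -7.225], TCP at [0.228, -0.582, 0.25] pointing down, gripper open.
Joint ranges: [-170.65, 170.65], [-52.31, 119.04], [5.05, 147.46], [-71.25, 251.25], [11.57, 151.72], [-153.62, 153.62]. Speed limits (degrees/s): [147.25, 147.25, 172.46, 180, 180, 180].

INTERFACE

Orientations are given as a 3x3 rotation matrix whose columns are the frame's x, y, z axes.
In Python, from workcell import get_state, cams, ticket gives the robot as it stands. The module is installed in compiled form; this text tells all that it offers.
- The arm moves only by the shell command python3 -m pendant 'ROWS' [FORCE]. ROWS is JSON, a list that holds one entry, the list of rows, each a list of 7 numbers: the turn, a rotation vector about the tool's x, y, z in degrees, then the shift along the tool's x, y, z in m, then the gripper command: -1 is shut, 1 is fully open, values between are in proportion. A call has 1 to 20 rows; each row is the pose to reach, as a shift and turn from the pose commanded when the call began, along the tool's axes at that moment; what a row does not reach only later rows make up. A row lasts 1/12 s, in which the tool goes at most 41.7 mm and 7.16 degrees, less where a joint would pass 70% of its speed; a pose out of reach is approached as far as the arm can. A call with a gripper value outside its range is refused whole. The fingers move at their own pace and stop on an object; FORCE is the grip in N (left out, the last holds). Time passes only in rows, so rows that repeat a pose let the fingers close. It gives the time, the measured TCP pose, the force and the opening at its end, in the units of the state.
- get_state(): the state, without advancing time (a new reading comes with each control period).
- cams.read_camera(name): name is "side" or "top"; returns the picture (400x640x3 uint8, red, green, blue); there is no depth.
- cams.camera_info(name): a dict with "intrinsics" (3x3 intrinsics, pixels), "eye" and "rotation" of the camera in the world. Camera axes: x right, y down, z forward; pixel columns grow to the right and rows downward; lengths in m; the calibration is good to about 2 mm. A picture is of the moment at which its call begins. camera_info takes no time and is no camera call.
- ticket.close_job(): hands the job in, once; it reports no verdict.
The state is a dict: "clock": time; "joint_positions": joint angles; "qd": joint speeds; "joint_efforts": joint torques, N m; "tool_pos": TCP position; "orientation": TCP orientation; "force": force on the tool from outside, world axes, zero at the start; "wrist_torque": the same for the moment, N m; "gripper_width": opening from 0.0 (shut) to 1.0 (fully open).
Only numpy, scipy, OpenCV 4.12 (cv2) and the standard library are available. Lean on these libraries where they do the work, as an engineer would, in place of code of your own. Each camera call takes 0.05 s, during which the arm holds its last target.

TASK

Get the swab carrier ready for collection: first fold its half-open lid back past upright, then move the two short tubes left inside it into the steel returns tray and lay every middle-length (105 mm) tube from the bench flat in the carrier, and last fold the lid fully shut. The tubes are thin-walled, so grip them gently, never with more than 50 N; leave the short tube and the long one that lie on the bench, and everything else, where they are.

Things in the scene. Friction and masses are not known exactly. Their poses are not given: they have to be found in the camera images.
- carrier: Grey open-topped transport carrier fixed to the bench, outside 162 (its x) x 254 (its y) x 66 mm high, walls and floor 6 mm, so inside 150 x 242 x 60 mm. Origin: centre of its underside. Its +x side is the hinge side (about world -y), its -x side faces the other tubes. The tubes fit in lying along its x axis, up to four side by side spread along its y.
- carrier_floor (a point): Centre of the carrier's inner floor, axes as the carrier's (6 mm above the bench).
- lid (a joint): Angle of the carrier's lid in rad: 0 is shut flat on the rim, 1.57 upright, 1.95 the stop, leaning back outwards. A rigid grey panel 162 x 254 x 8 mm hinged along the carrier's +x top rim; its friction hinge (about 0.3 N m, 0.25 kg lid) stays where it is left. No handle: it is pushed by its free edge or its face.
- lid_hinge (a point): Middle of the hinge line, on the carrier's +x rim, 66 mm above the bench, axes as the carrier's. The hinge line runs along the carrier's y; the underside of the lid swings about it.
- lid_edge (a point): Middle of the lid's free edge, on its underside, 162 mm from the hinge line. Shut, it lies over the carrier's -x rim.
- tray: Shallow steel returns tray fixed to the bench, outside 172 (its x) x 112 (its y) x 22 mm high, walls 5 mm, floor 5 mm. Origin: centre of its underside.
- short1_c (a point): A square-section plastic swab tube, 80 mm long, 28 mm wide and 28 mm high, white with a blue cap at one end, about 30 g, lying flat. One of the two short tubes that lie inside the carrier at the start, left there by mistake. It is thin-walled: gripped with more than 50 N (each finger) it cracks. The point is its centre, half-way up; its x axis runs along its length.
- short3_c (a point): A square-section plastic swab tube, 80 mm long, 28 mm wide and 28 mm high, white with a blue cap at one end, about 30 g, lying flat. One of the two short tubes that lie inside the carrier at the start, left there by mistake. It is thin-walled: gripped with more than 50 N (each finger) it cracks. The point is its centre, half-way up; its x axis runs along its length.
- tube1_c (a point): A square-section plastic swab tube, 105 mm long, 28 mm wide and 28 mm high, white with a blue cap at one end, about 40 g, lying flat. One of the middle-length tubes, lying on the bench to begin with; some of the four may be absent. It is thin-walled: gripped with more than 50 N (each finger) it cracks. The point is its centre, half-way up; its x axis runs along its length.
- tube2_c (a point): A square-section plastic swab tube, 105 mm long, 28 mm wide and 28 mm high, white with a blue cap at one end, about 40 g, lying flat. One of the middle-length tubes, lying on the bench to begin with; some of the four may be absent. It is thin-walled: gripped with more than 50 N (each finger) it cracks. The point is its centre, half-way up; its x axis runs along its length.
- tube3_c (a point): A square-section plastic swab tube, 105 mm long, 28 mm wide and 28 mm high, white with a blue cap at one end, about 40 g, lying flat. One of the middle-length tubes, lying on the bench to begin with; some of the four may be absent. It is thin-walled: gripped with more than 50 N (each finger) it cracks. The point is its centre, half-way up; its x axis runs along its length.
- tube4_c (a point): A square-section plastic swab tube, 105 mm long, 28 mm wide and 28 mm high, white with a blue cap at one end, about 40 g, lying flat. One of the middle-length tubes, lying on the bench to begin with; some of the four may be absent. It is thin-walled: gripped with more than 50 N (each finger) it cracks. The point is its centre, half-way up; its x axis runs along its length.
- short2_c (a point): A square-section plastic swab tube, 80 mm long, 28 mm wide and 28 mm high, white with a blue cap at one end, about 30 g, lying flat. A look-alike that stays on the bench. The point is its centre, half-way up; its x axis runs along its length.
- long1_c (a point): A square-section plastic swab tube, 130 mm long, 28 mm wide and 28 mm high, white with a blue cap at one end, about 50 g, lying flat. A look-alike that stays on the bench. The point is its centre, half-way up; its x axis runs along its length.
- thermometer: A white hand-held thermometer, body 100 x 26 x 20 mm with a grey nose at its +x end reaching 70 mm from the origin, lying on the robot's side of the tubes; not part of the job. Origin: centre of its underside.
- jar: Small white jar with a red cap, 52 mm across, 60 mm tall, at the far side; not part of the job. Origin: centre of its underside.
- tape: Roll of tape lying flat, 90 mm across, 24 mm high, at the far side; not part of the job. Origin: centre of its underside.
Not all that is in view belongs to the job. Leave any purple or red look-alike of the part that bears tube3_c alone.

How it is judged:
By the outcome, as a careful person would: the job done as asked, in the order asked, and still so for the second after the job is handed in, with the robot touching nothing.
Of tube1, tube2, tube3, tube4 only 2 to 4 are there at a start; the rules pass over those that are not, and their reading is None.
At some moment in a run one of tube1, tube2, tube3, tube4 may be knocked a few centimetres aside while the robot is not near it.
Once in a run the grip may slacken for a moment while it holds something.
It also fails if it takes over 210 s, if anything falls off the work surface, if the arm or the gripper's body presses on something with over 40 N, if the wrist force passes 120 N, or if a joint passes its speed limit or range.

## Working session

There is one attempt and no reset: what is moved stays moved. The work goes in short steps, Python scripts to look and compute and a shell command to move; the robot and the scene stay as the last step left them, time stands still between calls to the robot, and variables do not carry over. Pictures are saved under pics/ and viewed, and the job is handed in when it is done.

```bash
mkdir -p pics; ls
python3 - <<'E'
from workcell import get_state, cams
import cv2, numpy as np
np.set_printoptions(precision=4,suppress=True)
s=get_state()
for k,v in s.items(): print(k,np.array(v))
for n in ("side","top"):
    i=cams.camera_info(n); print(n,i)
    cv2.imwrite(f"pics/{n}0.png",cams.read_camera(n)[:,:,::-1])
E
```

```text
pics
clock 0.0
joint_positions [-75.8661  12.676   87.5245  -0.0006  79.909   -7.227 ]
qd [-0.0361  0.0173 -0.0609 -0.0104 -0.0434  0.0796]
joint_efforts [  0.0009 -49.6891 -38.9391  -0.0001   0.0109   0.    ]
tool_pos [ 0.2275 -0.5815  0.2492]
orientation [[ 0.9313  0.3642 -0.0005]
 [ 0.3642 -0.9313  0.0018]
 [ 0.0002 -0.0019 -1.    ]]
force [-0.0898 -0.208  -0.1003]
wrist_torque [ 0.0309  0.0112 -0.0005]
gripper_width 1.000074572343129
side {'intrinsics': array([[455.3556,   0.    , 319.5201],
       [  0.    , 455.3556, 197.7762],
       [  0.    ,   0.    ,   1.    ]]), 'eye': array([0.0631, 0.9296, 0.6845]), 'rotation': array([[-0.8473, -0.2734,  0.4553],
       [-0.5305,  0.4759, -0.7015],
       [-0.0249, -0.8359, -0.5483]])}
top {'intrinsics': array([[437.3645,   0.    , 319.0426],
       [  0.    , 437.3645, 211.2209],
       [  0.    ,   0.    ,   1.    ]]), 'eye': array([0.5145, 0.1531, 1.2095]), 'rotation': array([[ 0.024 , -0.9986,  0.0466],
       [-0.9997, -0.0242, -0.0044],
       [ 0.0056, -0.0465, -0.9989]])}
```

View pics/top0.png

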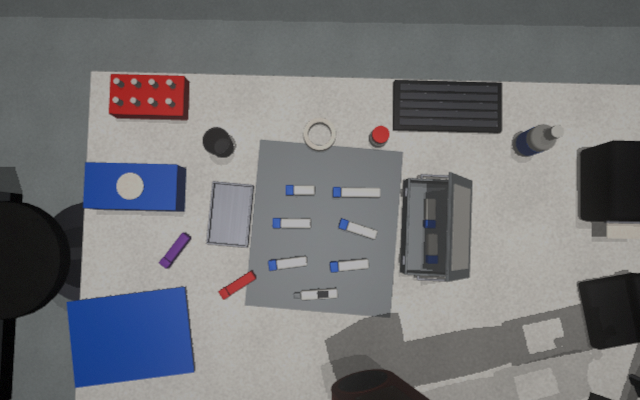

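View pics/side0.png

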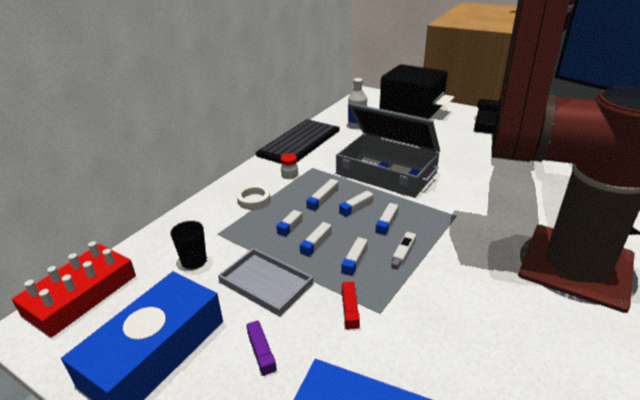

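The top view shows the mat with six tubes at about (300,190), (356,192), (292,223), (357,229), (287,263) and (349,265). The carrier is near (435,228), the tray near (231,214), and the thermometer near (316,294). There are purple and red decoys at (175,250) and (238,285). I'll enlarge and measure.

```bash
cat > h.py <<'E'
from workcell import get_state, cams
import cv2, numpy as np
np.set_printoptions(precision=4,suppress=True)
def info(n):
    i=cams.camera_info(n); return np.array(i['intrinsics']),np.array(i['eye']),np.array(i['rotation'])
def p2w(n,uv,z):
    K,e,R=info(n); uv=np.atleast_2d(uv).astype(float)
    d=(R@np.linalg.inv(K)@np.c_[uv,np.ones(len(uv))].T).T
    return e+d*((z-e[2])/d[:,2])[:,None]
def w2p(n,P):
    K,e,R=info(n); P=np.atleast_2d(P); c=(P-e)@R; q=c@K.T
    return q[:,:2]/q[:,2:]
def snap(n,name,box=None,sc=1):
    im=cams.read_camera(n)[:,:,::-1].copy(); full=im
    if box: im=im[box[1]:box[3],box[0]:box[2]]
    if sc!=1: im=cv2.resize(im,None,fx=sc,fy=sc,interpolation=cv2.INTER_CUBIC)
    cv2.imwrite(f"pics/{name}.png",im); return full
def tubes(im,z=0.028,box=(250,145,400,285)):
    x0,y0,x1,y1=box; c=im[y0:y1,x0:x1]; hsv=cv2.cvtColor(c,cv2.COLOR_BGR2HSV)
    white=(hsv[:,:,2]>150)&(hsv[:,:,1]<60); blue=(hsv[:,:,1]>120)&(hsv[:,:,0]>95)&(hsv[:,:,0]<130)&(hsv[:,:,2]>60)
    m=((white|blue)*255).astype(np.uint8)
    n,l,st,ce=cv2.connectedComponentsWithStats(m)
    out=[]
    for k in range(1,n):
        if st[k,4]<60: continue
        ys,xs=np.where(l==k); W=p2w("top",np.c_[xs+x0,ys+y0],z)[:,:2]
        (cx,cy),(w,h),a=cv2.minAreaRect((W*1000).astype(np.float32))
        b=blue&(l==k); yb,xb=np.where(b)
        if len(yb)==0: continue
        if w<h: w,h,a=h,w,a+90
        a=(a+90)%180-90
        print("px",(ce[k]+[x0,y0]).round(0),"c",np.array([cx,cy]).round(1),"L",round(w,1),"W",round(h,1),"ang",round(a,1),"capdir",(p2w("top",[[xb.mean()+x0,yb.mean()+y0]],z)[0,:2]*1000-[cx,cy]).round(0))
E
python3 - <<'E'
from h import *
im=cv2.imread("pics/top0.png"); tubes(im)
cv2.imwrite("pics/top0c.png",cv2.resize(im[140:320,200:480],None,fx=2.8,fy=2.8,interpolation=cv2.INTER_CUBIC))
im=cv2.imread("pics/side0.png")
cv2.imwrite("pics/side0c.png",cv2.resize(im[90:270,270:470],None,fx=3.2,fy=3.2,interpolation=cv2.INTER_CUBIC))
E
```

```text
px [289. 190.] c [626.5 230.6] L 24.5 W 16.3 ang 1.5 capdir [-0. -0.]
px [336. 192.] c [624.3 101.8] L 24.5 W 19.0 ang 1.3 capdir [-0.  0.]
px [276. 222.] c [536.3 263.3] L 24.4 W 16.2 ang 1.6 capdir [-0. -0.]
px [343. 224.] c [537.4  82. ] L 25.6 W 20.5 ang -17.2 capdir [-0.  0.]
px [272. 265.] c [422.7 270.7] L 26.5 W 19.4 ang 9.8 capdir [ 0. -0.]
px [334. 266.] c [421.8 105.4] L 24.1 W 18.8 ang 1.3 capdir [ 0. -0.]
```

View pics/top0c.png

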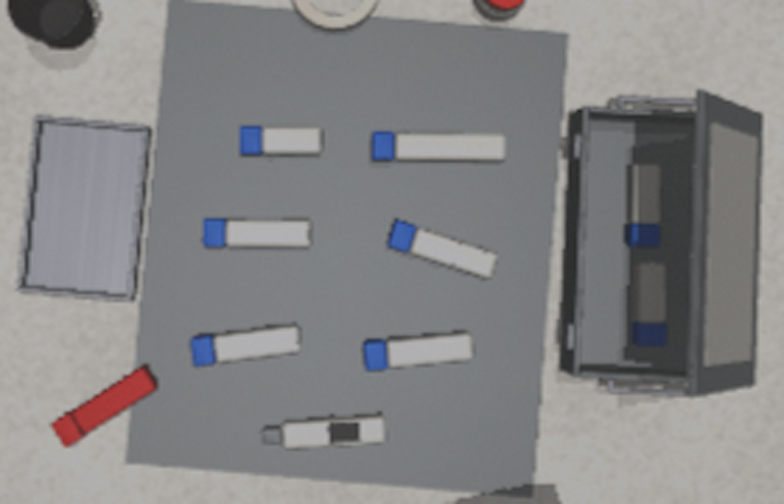

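View pics/side0c.png

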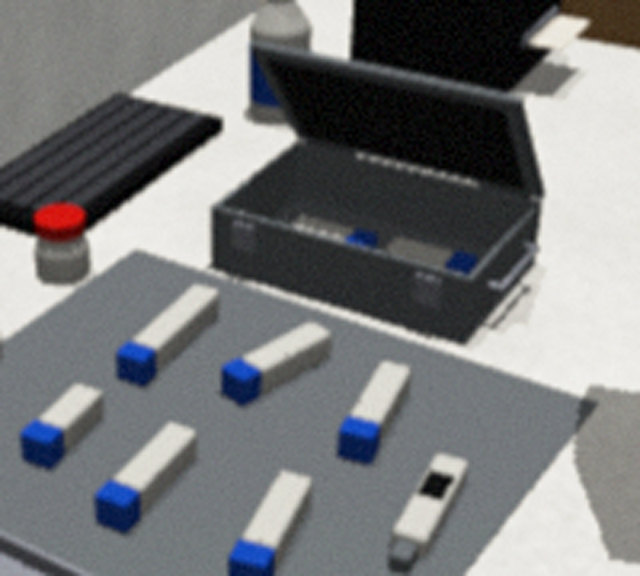

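Run:
```python
from h import *
im=cv2.imread("pics/top0.png"); 
for p in [(300,190),(365,192),(310,191),(300,223),(292,240)]: print(p,im[p[1],p[0]])
cv2.imwrite("pics/car.png",cv2.resize(im[165:290,385:485],None,fx=4.8,fy=4.8,interpolation=cv2.INTER_CUBIC))
cv2.imwrite("pics/tray.png",cv2.resize(im[170:260,195:265],None,fx=6,fy=6,interpolation=cv2.INTER_CUBIC))
```

```text
(300, 190) [177 176 177]
(365, 192) [175 176 177]
(310, 191) [177 176 177]
(300, 223) [178 177 177]
(292, 240) [130 129 126]
```

View pics/car.png

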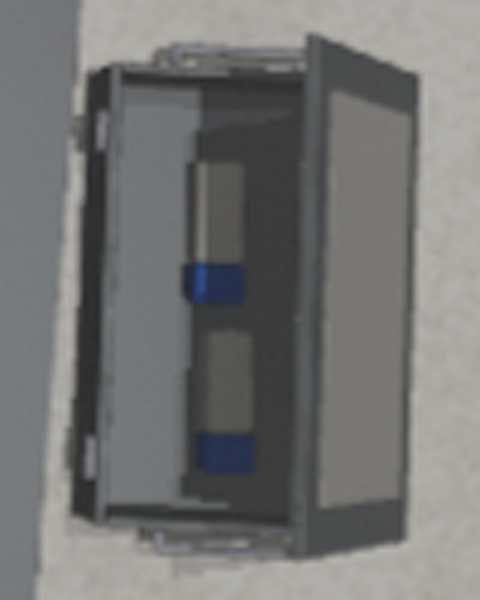

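View pics/tray.png

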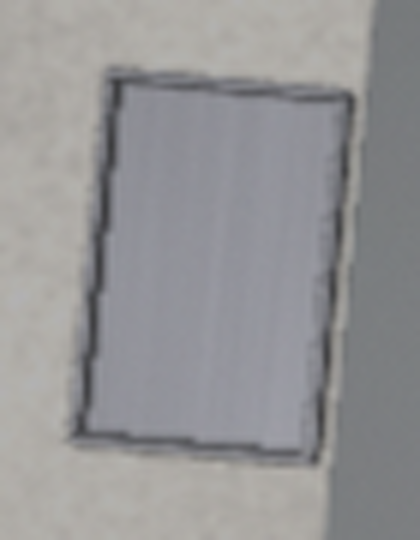

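```bash
sed -i 's/hsv\[:,:,1\]<60)/hsv[:,:,1]<60)\&(hsv[:,:,2]>150)/' h.py
cat >> h.py <<'E'
def carrier_fit(obs_fn=None): pass
def Rz(a): return np.array([[np.cos(a),-np.sin(a),0],[np.sin(a),np.cos(a),0],[0,0,1]])
def lidpt(c,yaw,th,r,y,off=0): # off: along outer normal (thickness)
    # carrier frame
    x=0.081-r*np.cos(th)+off*np.sin(th); z=0.066+r*np.sin(th)+off*np.cos(th)
    return np.array([c[0],c[1],0])+Rz(yaw)@np.array([x,y,z])
def box_pts(c,yaw,z,hx,hy): return np.array([np.array([c[0],c[1],0])+Rz(yaw)@np.array([sx*hx,sy*hy,z]) for sx,sy in((-1,-1),(-1,1),(1,1),(1,-1))])
E
python3 - <<'E'
from h import *
from scipy.optimize import least_squares
px=lambda a,b:(385+a/4.8-.4,165+b/4.8-.4)
obs=[('r',-1,1,.066,px(110,68)),('r',-1,-1,.066,px(95,521)),('r',-1,1,0.,px(88,77)),('r',-1,-1,0.,px(74,514)),
('h',1,px(417,75)),('h',-1,px(405,540)),('l',1,px(308,34)),('l',-1,px(298,558))]
def model(p,o):
    if o[0]=='r':
        return np.array([p[0],p[1],0])+Rz(p[2])@np.array([o[1]*.081,o[2]*.127,o[3]])
    r=0 if o[0]=='h' else .162
    return lidpt(p[:2],p[2],p[3],r,o[1]*.127,0.008 if o[0]=='h' else 0.004)
f=lambda p:np.concatenate([w2p("top",model(p,o))[0]-o[-1] for o in obs])
r=least_squares(f,[.5,-.13,-np.pi/2,1.2]); p=r.x
print(p,np.degrees(p[2:]),r.fun.reshape(-1,2).round(1))
im=cv2.imread("pics/top0.png"); s=cv2.imread("pics/side0.png")
for n,I in(("top",im),("side",s)):
    I=cv2.resize(I,None,fx=4,fy=4,interpolation=cv2.INTER_CUBIC)
    def poly(P,c): cv2.polylines(I,[((w2p(n,P)+.5)*4).astype(int)],True,c,1)
    poly(box_pts(p,p[2],.066,.081,.127),(0,255,0)); poly(box_pts(p,p[2],0.006,.075,.121),(0,255,255)); poly(box_pts(p,p[2],0,.081,.127),(0,0,255))
    poly(np.array([lidpt(p,p[2],p[3],a,b*.127) for a,b in((0,1),(0,-1),(.162,-1),(.162,1))]),(255,0,255))
    I=I[640:1180,1540:1940] if n=="top" else I[360:820,1280:1800]
    cv2.imwrite(f"pics/fit_{n}.png",I)
# tray
tp=[(195+a/6-.4,170+b/6-.4) for a,b in((112,68),(355,93),(318,464),(75,440))]
T=p2w("top",tp,.022)[:,:2]*1000; print(T, cv2.minAreaRect(T.astype(np.float32)))
tubes(im)
E
```

```text
[ 0.5342 -0.1611 -1.5868  0.9398] [-90.9162  53.8489] [[-0.1 -1.4]
 [-0.   1.3]
 [-0.5 -0.3]
 [-0.4  0.4]
 [ 0.5 -0.5]
 [ 0.6  0.1]
 [ 0.4 -0.2]
 [-0.4  0.5]]
[[645.4544 437.7379]
 [636.7764 327.2159]
 [468.5094 338.6908]
 [476.6924 448.4638]] ((556.9818725585938, 388.21435546875), (110.85630798339844, 169.7962188720703), 86.09879302978516)
px [289. 190.] c [626.5 230.6] L 24.5 W 16.3 ang 1.5 capdir [-0. -0.]
px [336. 192.] c [624.3 101.8] L 24.5 W 19.0 ang 1.3 capdir [-0.  0.]
px [276. 222.] c [536.3 263.3] L 24.4 W 16.2 ang 1.6 capdir [-0. -0.]
px [343. 224.] c [537.4  82. ] L 25.6 W 20.5 ang -17.2 capdir [-0.  0.]
px [272. 265.] c [422.7 270.7] L 26.5 W 19.4 ang 9.8 capdir [ 0. -0.]
px [334. 266.] c [421.8 105.4] L 24.1 W 18.8 ang 1.3 capdir [ 0. -0.]
```

View pics/fit_top.png

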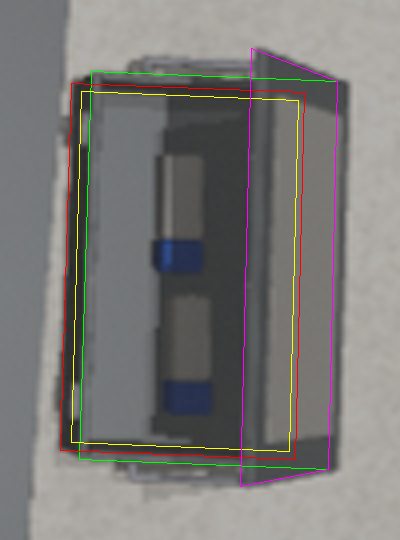

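View pics/fit_side.png

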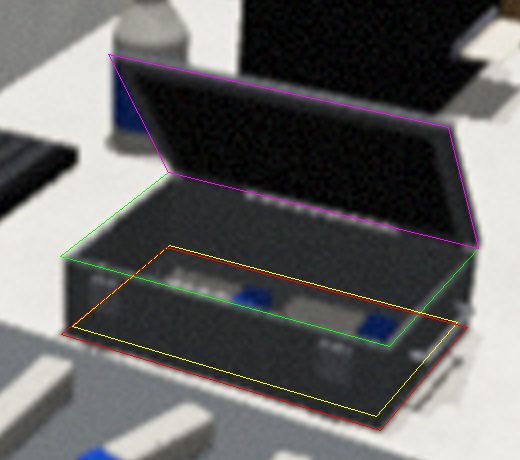

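```bash
sed -i 's/    n,l,st,ce=cv2/    m=cv2.morphologyEx(m,cv2.MORPH_CLOSE,np.ones((3,3),np.uint8))\n    n,l,st,ce=cv2/' h.py
python3 - <<'E'
from h import *
im=cv2.imread("pics/top0.png"); tubes(im)
hsv=cv2.cvtColor(im,cv2.COLOR_BGR2HSV); print(hsv[192,328:385].tolist())
E
```

```text
px [299. 190.] c [627.2 202.2] L 73.2 W 24.5 ang -88.6 capdir [-1. 28.]
px [355. 192.] c [625.6  48.9] L 124.9 W 24.5 ang -88.6 capdir [-1. 53.]
px [291. 223.] c [537.3 222.8] L 97.2 W 24.3 ang -88.6 capdir [-1. 40.]
px [357. 228.] c [525.3  43.4] L 101.6 W 25.6 ang 72.6 capdir [12. 39.]
px [286. 263.] c [429.7 230.7] L 100.6 W 26.5 ang -80.1 capdir [-7. 40.]
px [348. 265.] c [425.5  64.8] L 100.9 W 25.3 ang -84.7 capdir [-3. 40.]
[[102, 10, 128], [96, 10, 128], [98, 8, 128], [100, 13, 121], [113, 40, 102], [111, 156, 134], [111, 162, 170], [111, 162, 170], [111, 162, 170], [111, 161, 169], [110, 163, 167], [110, 164, 165], [112, 140, 131], [0, 2, 124], [10, 4, 171], [0, 1, 177], [120, 1, 177], [135, 3, 178], [150, 3, 177], [120, 1, 177], [0, 0, 176], [150, 1, 176], [150, 1, 177], [0, 1, 178], [165, 3, 178], [135, 3, 177], [120, 1, 177], [150, 1, 177], [0, 1, 177], [150, 1, 176], [30, 3, 177], [0, 1, 177], [0, 3, 177], [0, 1, 177], [30, 1, 176], [30, 1, 177], [15, 3, 176], [15, 3, 177], [30, 3, 176], [10, 4, 177], [20, 4, 177], [30, 4, 176], [10, 4, 177], [10, 4, 176], [23, 6, 176], [23, 6, 177], [18, 7, 177], [30, 4, 176], [20, 4, 177], [23, 6, 177], [23, 6, 176], [23, 6, 165], [30, 4, 138], [98, 8, 123], [105, 12, 124], [102, 10, 124], [105, 12, 124]]
```

```bash
cat >> h.py <<'E'
from scipy.spatial.transform import Rotation as Ro
CC=np.array([.5342,-.1611]); CYAW=-1.5868
def go(x,y,z,ydeg,flip=True):
    """ydeg: world direction of tool y axis (mod 180 unless flip False)"""
    s=get_state(); R=np.array(s['orientation']); p=np.array(s['tool_pos'])
    best=None
    for k in ((0,180) if flip else (0,)):
        a=np.radians(ydeg+k); Y=np.array([np.cos(a),np.sin(a),0]); Z=np.array([0,0,-1.]); T=np.c_[np.cross(Y,Z),Y,Z]
        rv=Ro.from_matrix(R.T@T).as_rotvec(degrees=True)
        if best is None or np.linalg.norm(rv)<np.linalg.norm(best): best=rv
    d=R.T@(np.array([x,y,z])-p)
    print("turn",best.round(2),"shift",d.round(4),"rows>=",round(max(np.linalg.norm(d)/.0417,np.linalg.norm(best)/7.16),1),"q",np.array(s['joint_positions']).round(0),"t",round(s['clock'],1),"w",round(s['gripper_width'],3),"F",np.array(s['force']).round(1))
def carp(u,v): # carrier frame xy -> world
    return (np.r_[CC,0]+Rz(CYAW)@np.array([u,v,0]))[:2]
E
python3 - <<'E'
from h import *
print(lidpt(CC,CYAW,.94,.162,0),lidpt(CC,CYAW,1.85,.11,0),carp(-.06,0))
go(0.535,-0.085,.30,-90.9)
E
```

```text
[ 0.5344 -0.1466  0.1968] [ 0.5324 -0.2724  0.1717] [ 0.5352 -0.1011]
turn [-0.1   0.01 22.26] shift [ 0.4672 -0.3506 -0.05  ] rows>= 14.1 q [-76.  13.  88.   0.  80.  -7.] t 0.1 w 1.0 F [ 0.4 -0.2  0.7]
```

```bash
python3 -m pendant '[[[0,0,0,0,0,-0.05,-1],[0,0,0,0,0,-0.05,-1],[0,0,22.3,0.467,-0.351,-0.05,-1],[0,0,22.3,0.467,-0.351,-0.05,-1],[0,0,22.3,0.467,-0.351,-0.05,-1],[0,0,22.3,0.467,-0.351,-0.05,-1],[0,0,22.3,0.467,-0.351,-0.05,-1],[0,0,22.3,0.467,-0.351,-0.05,-1],[0,0,22.3,0.467,-0.351,-0.05,-1],[0,0,22.3,0.467,-0.351,-0.05,-1],[0,0,22.3,0.467,-0.351,-0.05,-1],[0,0,22.3,0.467,-0.351,-0.05,-1],[0,0,22.3,0.467,-0.351,-0.05,-1],[0,0,22.3,0.467,-0.351,-0.05,-1],[0,0,22.3,0.467,-0.351,-0.05,-1],[0,0,22.3,0.467,-0.351,-0.05,-1],[0,0,22.3,0.467,-0.351,-0.05,-1],[0,0,22.3,0.467,-0.351,-0.05,-1],[0,0,22.3,0.467,-0.351,-0.05,-1],[0,0,22.3,0.467,-0.351,-0.05,-1]]]' 30
python3 - <<'E'
from h import *
go(0.535,-0.095,.190,-90.9)
E
```

```text
clock: 1.77
tool_pos: [0.5343, -0.0861, 0.3003]
orientation: [[1.0, -0.018, -0.0], [-0.018, -1.0, -0.0], [-0.0, 0.0, -1.0]]
force: [0.6, -0.2, 0.1]
gripper_width: -0.001
turn [ 0.03  0.01 -0.11] shift [0.0009 0.0088 0.1103] rows>= 2.7 q [-17.  -1.  96.  -0.  84.  74.] t 1.8 w -0.001 F [ 0.6 -0.2  0.1]
```

```bash
python3 -m pendant '[[[0,0,0,0,0.008,0.055,-1],[0,0,0,0,0.008,0.11,-1],[0,0,0,0,0.008,0.11,-1],[0,0,0,0,0.008,0.11,-1],[0,0,0,0,0.02,0.11,-1],[0,0,0,0,0.03,0.11,-1],[0,0,0,0,0.04,0.11,-1],[0,0,0,0,0.05,0.11,-1],[0,0,0,0,0.06,0.11,-1],[0,0,0,0,0.07,0.11,-1],[0,0,0,0,0.08,0.11,-1],[0,0,0,0,0.09,0.11,-1],[0,0,0,0,0.1,0.11,-1]]]'
python3 - <<'E'
from h import *
snap("side","s1",(250,60,480,260),3); go(0.535,-0.257,.190,-90.9)
E
```

```text
clock: 2.85
tool_pos: [0.5352, -0.1852, 0.2024]
orientation: [[1.0, -0.016, 0.006], [-0.016, -1.0, -0.001], [0.006, 0.0, -1.0]]
force: [-30.7, 22.2, 69.5]
gripper_width: 0.002
turn [ 0.22 -0.4  -0.05] shift [0.0009 0.0692 0.0134] rows>= 1.7 q [-27.   7.  99.  -0.  73.  64.] t 2.9 w 0.001 F [-26.9  14.8  53.6]
```

View pics/s1.png

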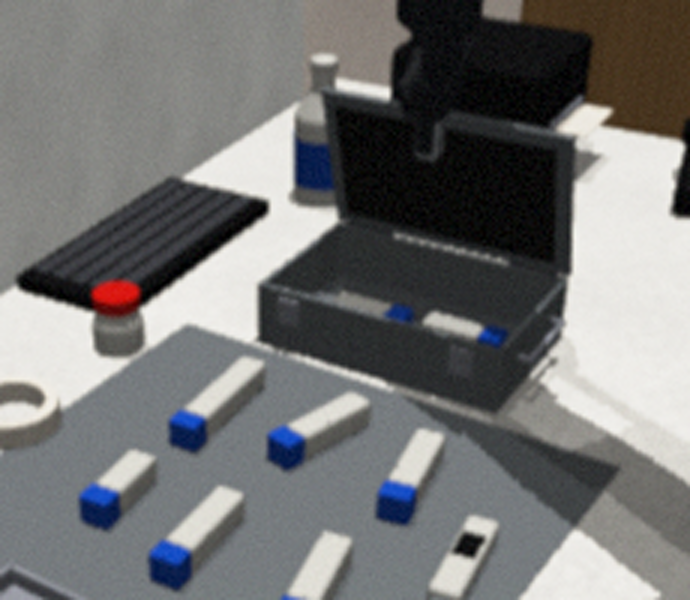

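The wrist reads about 70 N upward, so the lid edge is jammed against the underside of something on the gripper. I'll back off and raise the tool before pushing again.

```bash
python3 -m pendant '[[[0,0,0,0,-0.008,0,-1],[0,0,0,0,-0.02,-0.0,-1],[0,0,0,0,-0.02,-0.02,-1],[0,0,0,0,-0.02,-0.025,-1],[0,0,0,0,-0.02,-0.025,-1]]]'
python3 - <<'E'
from h import *
snap("side","s2",(270,20,450,200),3.3); im=snap("top","t2",(330,150,490,310),3.5); go(0.535,-0.257,.215,-90.9)
E
```

```text
clock: 3.32
tool_pos: [0.5352, -0.1667, 0.2189]
orientation: [[1.0, -0.017, 0.006], [-0.017, -1.0, -0.003], [0.006, 0.003, -1.0]]
force: [-0.5, 0.3, 0.1]
gripper_width: -0.001
turn [ 0.05 -0.08 -0.08] shift [0.0028 0.091  0.0009] rows>= 2.2 q [-25.   5. 100.  -0.  75.  66.] t 3.4 w 0.002 F [-0.4  0.3 -0.1]
```

View pics/s2.png

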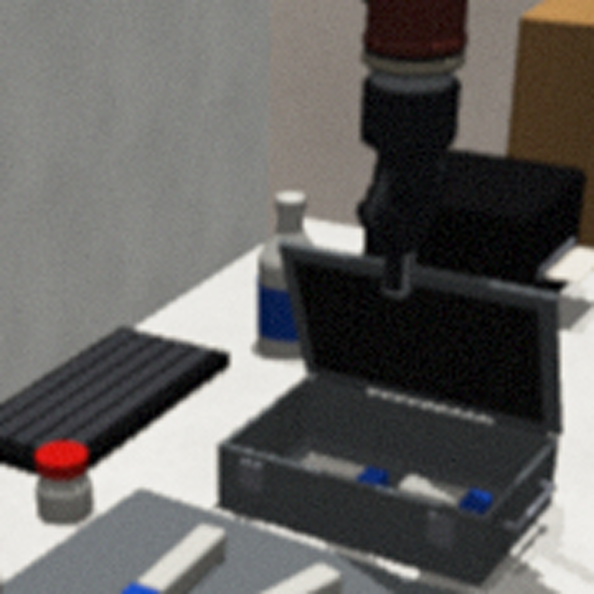

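View pics/t2.png

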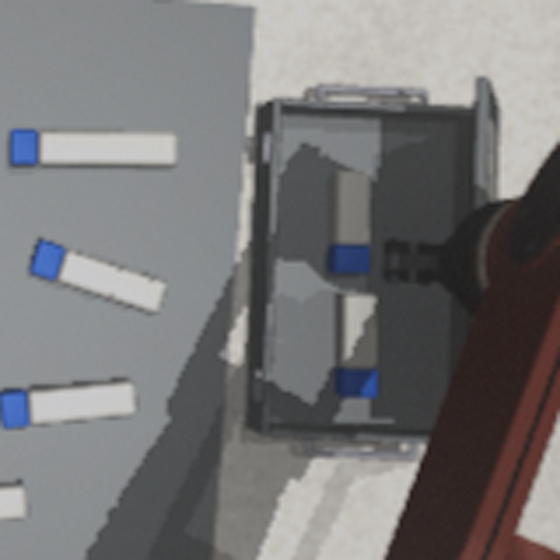

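```bash
python3 -m pendant '[[[0,0,0,0,0,-0.006,-1],[0,0,0,0,0.007,-0.006,-1],[0,0,0,0,0.014,-0.006,-1],[0,0,0,0,0.021,-0.006,-1],[0,0,0,0,0.028,-0.006,-1],[0,0,0,0,0.035,-0.006,-1]]]'
python3 - <<'E'
from h import *
go(0.535,-0.262,.223,-90.9)
E
```

```text
clock: 3.92
tool_pos: [0.5328, -0.2009, 0.2211]
orientation: [[1.0, -0.017, -0.0], [-0.017, -1.0, 0.0], [-0.0, -0.0, -1.0]]
force: [-0.3, 3.5, 1.8]
gripper_width: 0.003
turn [-0.01  0.01 -0.05] shift [ 0.0032  0.061  -0.0019] rows>= 1.5 q [-29.   6.  98.   0.  76.  62.] t 3.9 w 0.003 F [-0.3  3.5  1.8]
```

```bash
python3 -m pendant '[[[0,0,0,0,0.008,-0.002,-1],[0,0,0,0,0.016,-0.002,-1],[0,0,0,0,0.024,-0.002,-1],[0,0,0,0,0.032,-0.002,-1]]]'; python3 -m pendant '[[[0,0,0,0,0.007,0,-1],[0,0,0,0,0.014,0,-1],[0,0,0,0,0.021,0,-1],[0,0,0,0,0.026,0,-1],[0,0,0,0,0.026,0,-1]]]'
python3 - <<'E'
from h import *
snap("side","s3",(270,20,450,200),3.3); go(0.535,-0.262,.223,-90.9)
E
```

```text
clock: 4.25
tool_pos: [0.532, -0.2331, 0.2232]
orientation: [[1.0, -0.017, -0.0], [-0.017, -1.0, -0.0], [-0.0, 0.0, -1.0]]
force: [-1.0, 1.4, -0.1]
gripper_width: -0.001
clock: 4.67
tool_pos: [0.5318, -0.2593, 0.2232]
orientation: [[1.0, -0.017, -0.0], [-0.017, -1.0, -0.001], [-0.0, 0.001, -1.0]]
force: [0.3, -0.6, 0.0]
gripper_width: -0.001
turn [ 0.05 -0.01 -0.08] shift [0.0032 0.003  0.0004] rows>= 0.1 q [-34.   9.  94.  -0.  76.  57.] t 4.7 w 0.001 F [0.3 0.1 0.1]
```

View pics/s3.png

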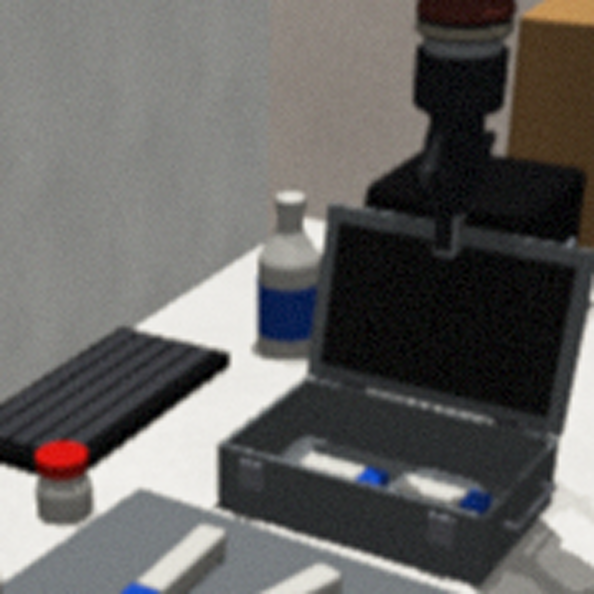

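The lid is now past upright. Next I'll retreat and measure the inner tubes.

```bash
python3 -m pendant '[[[0,0,0,0,-0.04,0,-1],[0,0,0,0,-0.08,-0.02,-1],[0,0,0,0,-0.12,-0.06,-1],[0,0,0,0,-0.16,-0.1,-1],[0,0,0,0,-0.2,-0.1,1],[0,0,0,-0.03,-0.24,-0.1,1],[0,0,0,-0.06,-0.28,-0.1,1],[0,0,0,-0.1,-0.32,-0.1,1],[0,0,0,-0.1,-0.32,-0.1,1],[0,0,0,-0.1,-0.32,-0.1,1]]]'
python3 - <<'E'
from h import *
im=snap("top","t4",(370,150,490,300),4); cv2.imwrite("pics/top4.png",im)
snap("side","s4",(290,40,480,220),3.3)
E
```

```text
clock: 5.55
tool_pos: [0.4345, 0.0671, 0.3242]
orientation: [[1.0, -0.013, 0.001], [-0.013, -1.0, 0.001], [0.001, -0.001, -1.0]]
force: [0.8, -0.4, -0.2]
gripper_width: 0.846
```

View pics/t4.png

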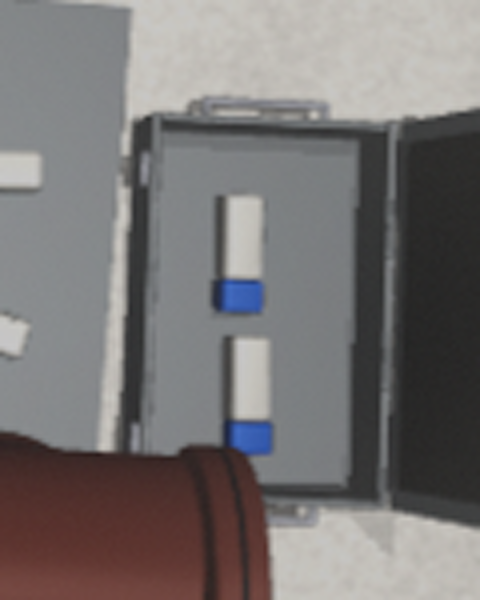

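View pics/s4.png

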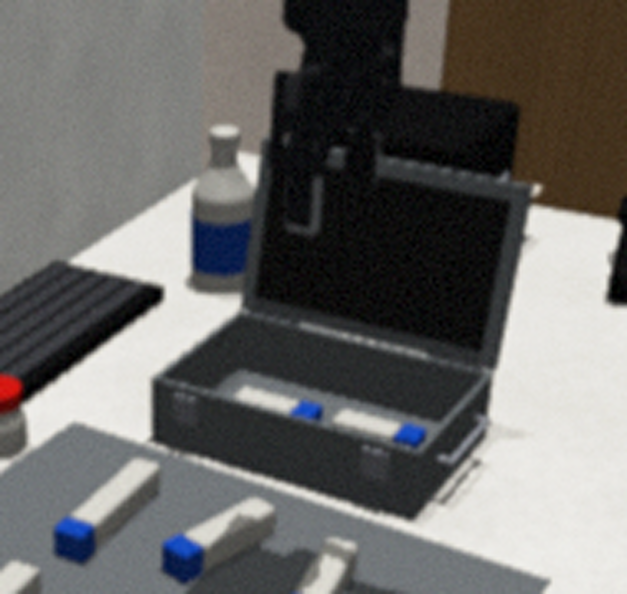

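Run:
```python
from h import *
im=cv2.imread("pics/top4.png"); tubes(im,.034,(415,185,450,266)); print(carp(0,0))
hsv=cv2.cvtColor(im,cv2.COLOR_BGR2HSV);print(hsv[210,418:442,2])
```

```text
px [430. 213.] c [ 571.8 -151.1] L 75.8 W 27.0 ang 0.7 capdir [-28.   1.]
px [433. 249.] c [ 476.6 -157.7] L 77.7 W 26.9 ang 0.7 capdir [-28.  -1.]
[ 0.5342 -0.1611]
[135 134 134 134 134 109  72  81 132 183 198 198 198 197 194 190 180 145
 121 131 130 131 130 131]
```

Run:
```python
from h import *
go(0.572,-0.151,.15,-89.3)
```

```text
turn [ 0.02 -0.16 -1.43] shift [0.1378 0.2143 0.1747] rows>= 7.4 q [ -2. -16. 107.  -0.  88.  89.] t 5.7 w 0.991 F [ 0.3 -1.2  0.6]
```

```bash
python3 -m pendant '[[[0,-0.2,-1.4,0.137,0.214,0.174,0.4],[0,-0.2,-1.4,0.137,0.214,0.174,0.4],[0,-0.2,-1.4,0.137,0.214,0.174,0.4],[0,-0.2,-1.4,0.137,0.214,0.174,0.4],[0,-0.2,-1.4,0.137,0.214,0.174,0.4],[0,-0.2,-1.4,0.137,0.214,0.174,0.4],[0,-0.2,-1.4,0.137,0.214,0.174,0.4],[0,-0.2,-1.4,0.137,0.214,0.174,0.4],[0,-0.2,-1.4,0.137,0.214,0.174,0.4],[0,-0.2,-1.4,0.137,0.214,0.174,0.4],[0,-0.2,-1.4,0.137,0.214,0.174,0.4],[0,-0.2,-1.4,0.137,0.214,0.174,0.4]]]' 35
python3 - <<'E'
from h import *
go(0.572,-0.151,.031,-89.3)
E
```

```text
clock: 6.65
tool_pos: [0.571, -0.1525, 0.1505]
orientation: [[1.0, 0.009, -0.002], [0.009, -1.0, -0.001], [-0.002, 0.001, -1.0]]
force: [0.6, -0.6, -0.2]
gripper_width: 0.7
turn [ 0.04  0.11 -0.21] shift [ 0.0012 -0.0015  0.1195] rows>= 2.9 q [-23.  13.  98.  -0.  69.  67.] t 6.7 w 0.7 F [ 0.6 -0.6 -0.2]
```

```bash
python3 -m pendant '[[[0,0,0,0.001,-0.001,0.04,0.4],[0,0,0,0.001,-0.001,0.08,0.4],[0,0,0,0.001,-0.001,0.1,0.4],[0,0,0,0.001,-0.001,0.119,0.4],[0,0,0,0.001,-0.001,0.119,0.4],[0,0,0,0.001,-0.001,0.119,-1],[0,0,0,0.001,-0.001,0.119,-1],[0,0,0,0.001,-0.001,0.119,-1],[0,0,0,0.001,-0.001,0.119,-1],[0,0,0,0.001,-0.001,0.119,-1],[0,0,0,0.001,-0.001,0.119,-1],[0,0,0,0.001,-0.001,0.119,-1]]]' 35; python3 -m pendant '[[[0,0,0,0,0,-0.03,-1],[0,0,0,0,0,-0.06,-1],[0,0,0,0,0,-0.09,-1],[0,0,0,0,0,-0.12,-1],[0,0,0,0,0,-0.12,-1],[0,0,0,0,0,-0.12,-1]]]'
python3 - <<'E'
from h import *
a=np.radians(-3.9); c=np.array([.557,.388]); t=c+.04*np.array([np.cos(a),np.sin(a)]);print(t)
go(t[0],t[1],.15,-3.9)
E
```

```text
clock: 7.65
tool_pos: [0.5732, -0.1522, 0.0331]
orientation: [[1.0, 0.008, 0.001], [0.008, -1.0, -0.001], [0.001, 0.001, -1.0]]
force: [-1.3, 1.3, 7.5]
gripper_width: 0.318
clock: 8.15
tool_pos: [0.5736, -0.1525, 0.154]
orientation: [[1.0, 0.008, 0.003], [0.008, -1.0, -0.003], [0.003, 0.003, -1.0]]
force: [-1.4, 0.4, -0.2]
gripper_width: 0.319
[0.5969 0.3853]
turn [  0.25  -0.02 -85.64] shift [ 0.0276 -0.5376  0.0027] rows>= 12.9 q [-22.  13.  98.  -0.  69.  67.] t 8.2 w 0.319 F [-1.4  0.4 -0.2]
```

```bash
python3 -m pendant '[[[0,0,0,0,-0.04,0,-1],[0,0,-7,0.002,-0.08,0,-1],[0,0,-14,0.004,-0.12,0,-1],[0,0,-21,0.006,-0.16,0,-1],[0,0,-28,0.008,-0.2,0,-1],[0,0,-35,0.01,-0.24,0,-1],[0,0,-42,0.012,-0.28,0,-1],[0,0,-49,0.015,-0.32,0,-1],[0,0,-56,0.018,-0.36,0,-1],[0,0,-63,0.02,-0.4,0,-1],[0,0,-70,0.022,-0.44,0,-1],[0,0,-77,0.024,-0.48,0,-1],[0,0,-83,0.026,-0.52,0,-1],[0,0,-85.6,0.0275,-0.5375,0,-1],[0,0,-85.6,0.0275,-0.5375,0,-1],[0,0,-85.6,0.0275,-0.5375,0,-1],[0,0,-85.6,0.0275,-0.5375,0,-1]]]'
python3 - <<'E'
from h import *
snap("side","s5",(190,150,400,350),3)
go(.597,.3853,.033,-3.9)
E
```

```text
clock: 9.57
tool_pos: [0.5941, 0.3849, 0.1487]
orientation: [[0.07, 0.998, -0.006], [0.998, -0.07, -0.002], [-0.002, -0.005, -1.0]]
force: [0.7, -0.4, -1.0]
gripper_width: 0.316
turn [-0.29  0.09 -0.14] shift [0.0011 0.0031 0.1161] rows>= 2.8 q [26. 28. 78.  0. 73. 31.] t 9.6 w 0.318 F [0.4 0.4 0. ]
```

View pics/s5.png

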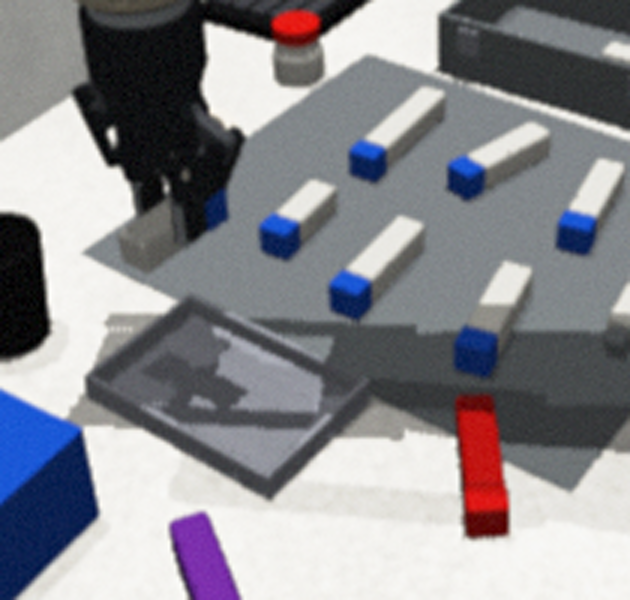

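```bash
python3 -m pendant '[[[0,0,0,0.001,0.003,0.04,-1],[0,0,0,0.001,0.003,0.08,-1],[0,0,0,0.001,0.003,0.1,-1],[0,0,0,0.001,0.003,0.11,-1],[0,0,0,0.001,0.003,0.115,-1],[0,0,0,0.001,0.003,0.115,-1],[0,0,0,0.001,0.003,0.115,0.1],[0,0,0,0.001,0.003,0.115,0.1],[0,0,0,0.001,0.003,0.115,0.1],[0,0,0,0.001,0.003,0.115,0.1],[0,0,0,0.001,0.003,0.08,0.1],[0,0,0,0.001,0.003,0.04,0.1],[0,0,0,0.001,0.003,0,0.1],[0,0,0,0.001,0.003,-0.03,0.4],[0,0,0,0.001,0.003,-0.03,0.4]]]'
python3 - <<'E'
from h import *
snap("side","s6",(190,150,400,350),3)
go(.477,-.158,.15,-89.3)
E
```

```text
clock: 10.87
tool_pos: [0.6022, 0.3892, 0.1914]
orientation: [[0.068, 0.998, 0.011], [0.998, -0.068, 0.007], [0.008, 0.01, -1.0]]
force: [0.8, 0.2, 1.9]
gripper_width: 0.698
turn [ 0.06 -0.54 85.37] shift [-0.5539 -0.0865  0.0339] rows>= 13.5 q [27. 27. 76.  0. 76. 30.] t 10.9 w 0.7 F [ 0.  -1.1  0.1]
```

View pics/s6.png

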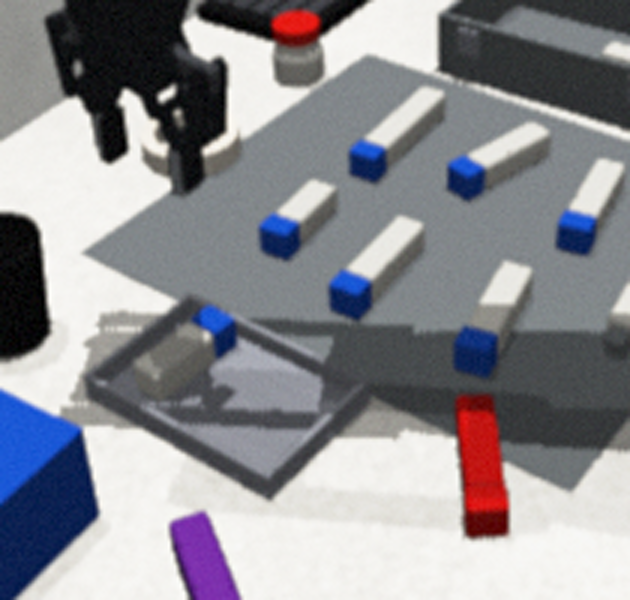

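The first short tube is in the tray. Now the second.

```bash
python3 -m pendant '[[[0,-0.2,7,-0.04,-0.006,0.0,0.4],[0,-0.2,14,-0.08,-0.012,0.005,0.4],[0,-0.2,21,-0.12,-0.018,0.01,0.4],[0,-0.2,28,-0.16,-0.025,0.01,0.4],[0,-0.2,35,-0.2,-0.03,0.01,0.4],[0,-0.2,42,-0.24,-0.037,0.01,0.4],[0,-0.2,49,-0.28,-0.044,0.01,0.4],[0,-0.2,56,-0.32,-0.05,0.01,0.4],[0,-0.2,63,-0.36,-0.056,0.01,0.4],[0,-0.2,70,-0.4,-0.062,0.01,0.4],[0,-0.2,77,-0.44,-0.068,0.01,0.4],[0,-0.2,84,-0.48,-0.074,0.015,0.4],[0,-0.4,85.4,-0.52,-0.08,0.02,0.4],[0,-0.5,85.4,-0.554,-0.0865,0.034,0.4],[0,-0.5,85.4,-0.554,-0.0865,0.034,0.4],[0,-0.5,85.4,-0.554,-0.0865,0.034,0.4],[0,-0.5,85.4,-0.554,-0.0865,0.034,0.4]]]' 35
python3 - <<'E'
from h import *
go(.477,-.158,.032,-89.3)
E
```

```text
clock: 12.33
tool_pos: [0.4731, -0.1595, 0.146]
orientation: [[1.0, 0.011, -0.01], [0.011, -1.0, -0.004], [-0.01, 0.004, -1.0]]
force: [1.2, 0.5, 0.0]
gripper_width: 0.7
turn [ 0.24  0.59 -0.09] shift [ 0.0051 -0.0019  0.114 ] rows>= 2.7 q [-27.   2. 111.  -1.  67.  62.] t 12.3 w 0.7 F [1.2 0.5 0. ]
```

```bash
python3 -m pendant '[[[0.2,0.6,0,0.004,-0.002,0.03,0.4],[0.2,0.6,0,0.004,-0.002,0.06,0.4],[0.2,0.6,0,0.004,-0.002,0.09,0.4],[0.2,0.6,0,0.004,-0.002,0.114,0.4],[0.2,0.6,0,0.004,-0.002,0.114,0.4],[0.2,0.6,0,0.004,-0.002,0.114,-1],[0.2,0.6,0,0.004,-0.002,0.114,-1],[0.2,0.6,0,0.004,-0.002,0.114,-1],[0.2,0.6,0,0.004,-0.002,0.114,-1],[0.2,0.6,0,0.004,-0.002,0.114,-1],[0.2,0.6,0,0.004,-0.002,0.114,-1]]]' 35; python3 -m pendant '[[[0,0,0,0,0,-0.03,-1],[0,0,0,0,0,-0.06,-1],[0,0,0,0,0,-0.09,-1],[0,0,0,0,0,-0.12,-1],[0,0,0,0,0,-0.12,-1],[0,0,0,0,0,-0.12,-1]]]'
python3 - <<'E'
from h import *
a=np.radians(-3.9); c=np.array([.557,.388]); t=c-.04*np.array([np.cos(a),np.sin(a)]);print(t)
go(t[0],t[1],.15,-3.9)
E
```

```text
clock: 13.25
tool_pos: [0.4783, -0.1591, 0.0349]
orientation: [[1.0, 0.011, 0.005], [0.011, -1.0, -0.003], [0.005, 0.003, -1.0]]
force: [0.3, 2.7, 7.4]
gripper_width: 0.316
clock: 13.75
tool_pos: [0.478, -0.1593, 0.1557]
orientation: [[1.0, 0.011, 0.007], [0.011, -1.0, -0.005], [0.007, 0.005, -1.0]]
force: [1.2, -0.1, -1.2]
gripper_width: 0.318
[0.5171 0.3907]
turn [  0.51  -0.1  -85.45] shift [ 0.0453 -0.5495  0.0033] rows>= 13.2 q [-27.   1. 111.  -0.  68.  62.] t 13.8 w 0.318 F [ 1.2 -0.1 -1.2]
```

```bash
python3 -m pendant '[[[0,0,0,0.003,-0.04,0,-1],[0,0,-7,0.006,-0.08,0,-1],[0,0,-14,0.009,-0.12,0,-1],[0,0,-21,0.012,-0.16,0,-1],[0,0,-28,0.015,-0.2,0,-1],[0,0,-35,0.02,-0.24,0,-1],[0,0,-42,0.023,-0.28,0,-1],[0,0,-49,0.026,-0.32,0,-1],[0,0,-56,0.03,-0.36,0,-1],[0,0,-63,0.033,-0.4,0,-1],[0,0,-70,0.036,-0.44,0,-1],[0,0,-77,0.04,-0.48,0,-1],[0.3,0,-83,0.043,-0.52,0,-1],[0.5,0,-85.5,0.045,-0.5495,0,-1],[0.5,0,-85.5,0.045,-0.5495,0,-1],[0.5,0,-85.5,0.045,-0.5495,0,-1],[0.5,0,-85.5,0.045,-0.5495,0,-1]]]'
python3 - <<'E'
from h import *
snap("side","s7",(190,150,400,350),3)
go(.517,.3905,.035,-3.9)
E
```

```text
clock: 15.17
tool_pos: [0.514, 0.3909, 0.1499]
orientation: [[0.067, 0.998, -0.007], [0.998, -0.067, 0.002], [0.002, -0.007, -1.0]]
force: [0.4, -0.4, -0.6]
gripper_width: 0.32
turn [-0.36 -0.11 -0.  ] shift [0.0001 0.0034 0.1153] rows>= 2.8 q [30. 20. 89.  0. 71. 34.] t 15.2 w 0.322 F [-0.6  0.4 -0.7]
```

View pics/s7.png

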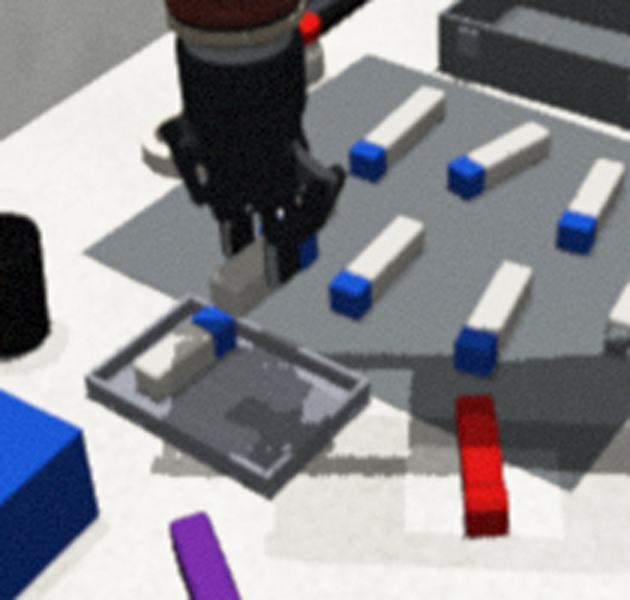

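```bash
python3 -m pendant '[[[-0.3,0,0,0,0.003,0.04,-1],[-0.3,0,0,0,0.003,0.08,-1],[-0.3,0,0,0,0.003,0.1,-1],[-0.3,0,0,0,0.003,0.11,-1],[-0.3,0,0,0,0.003,0.115,-1],[-0.3,0,0,0,0.003,0.115,-1],[-0.3,0,0,0,0.003,0.115,0.1],[-0.3,0,0,0,0.003,0.115,0.1],[-0.3,0,0,0,0.003,0.115,0.1],[-0.3,0,0,0,0.003,0.115,0.1],[-0.3,0,0,0,0.003,0.08,0.1],[-0.3,0,0,0,0.003,0.04,0.1],[-0.3,0,0,0,0.003,0,0.1],[-0.3,0,0,-0.03,0.003,-0.04,0.4],[-0.3,0,0,-0.06,0.003,-0.08,0.4],[-0.3,0,0,-0.06,0.003,-0.08,0.4]]]'
python3 - <<'E'
from h import *
im=snap("top","t8"); cv2.imwrite("pics/top8.png",im)
snap("side","s8",(190,150,400,350),3)
tubes(im); tubes(im,.033,(205,180,255,246))
E
```

```text
clock: 16.55
tool_pos: [0.5163, 0.3304, 0.2382]
orientation: [[0.067, 0.998, 0.009], [0.998, -0.067, 0.006], [0.007, 0.009, -1.0]]
force: [1.1, 0.3, 1.0]
gripper_width: 0.694
px [329. 233.] c [521.6 124. ] L 294.4 W 293.9 ang -88.7 capdir [26. 30.]
px [274. 255.] c [453.6 264.4] L 88.4 W 38.5 ang 4.2 capdir [-31.   7.]
px [233. 187.] c [615.4 390.5] L 132.4 W 64.9 ang -88.6 capdir [-17. -39.]
```

View pics/t8.png

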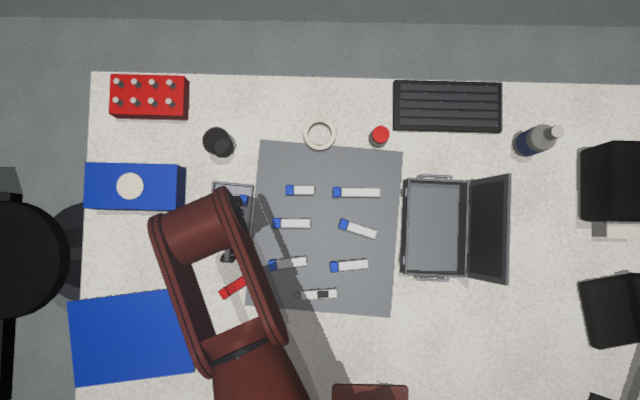

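View pics/s8.png

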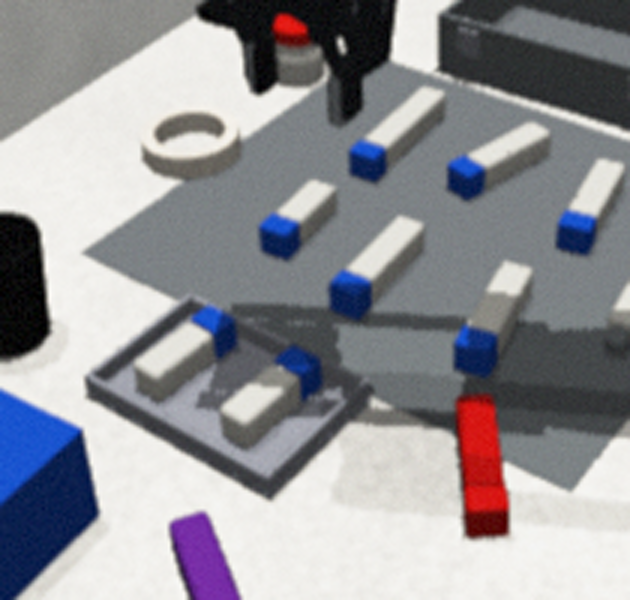

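Both short tubes are in the tray. Candidates on the mat:
- **Stay:** (299,190), about 78 mm, is the short look-alike. (355,192), about 130 mm, is the long one.
- **To move:** (291,223), (357,228), (286,263) and (348,265), about 102–106 mm, fit the 105 mm description.

The enlarged crop below re-confirms their lengths.

```bash
sed -i 's/hsv\[:,:,2\]>150)/hsv[:,:,2]>160)/g' h.py
python3 - <<'E'
from h import *
im=snap("top","t9",(250,170,400,290),5); tubes(im)
go(.537,.223,.14,1.4)
E
```

```text
px [299. 190.] c [627.2 202.2] L 73.2 W 24.5 ang -88.6 capdir [-1. 28.]
px [356. 192.] c [625.6  47.5] L 127.6 W 24.5 ang -88.6 capdir [-1. 54.]
px [291. 223.] c [537.3 221.4] L 99.9 W 24.3 ang -88.6 capdir [-1. 42.]
px [357. 229.] c [525.1  42.5] L 103.3 W 25.6 ang 72.6 capdir [12. 40.]
px [272. 265.] c [422.6 271. ] L 26.5 W 19.6 ang 8.8 capdir [ 0. -0.]
px [349. 265.] c [425.8  63.6] L 103.1 W 27.0 ang -85.9 capdir [-3. 41.]
turn [ 0.25 -0.33 -5.32] shift [-0.1071  0.0288  0.0929] rows>= 3.5 q [25. 11. 91.  0. 77. 29.] t 16.7 w 0.7 F [ 0.3  0.5 -0.5]
```

View pics/t9.png

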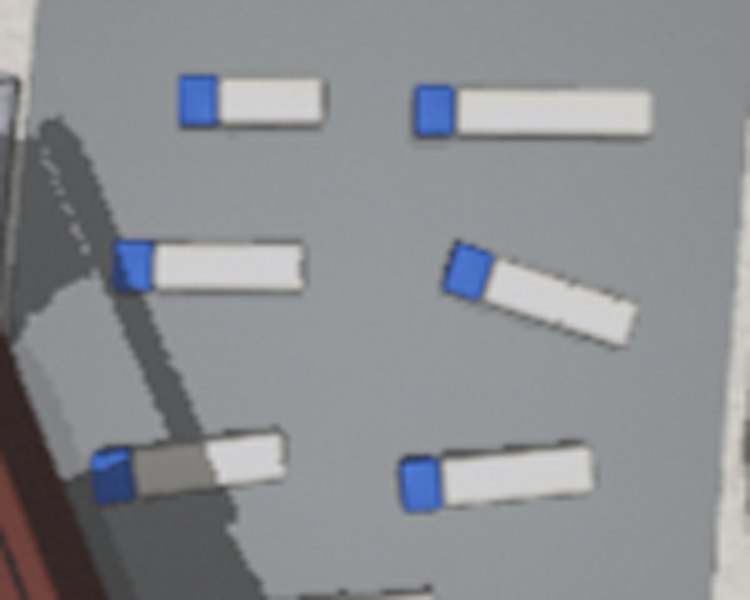

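The crop confirms short2 (145 px wide), long1 (240 px) and four middle ones (about 190 px each). Picking the one at crop (210,267).

```bash
python3 -m pendant '[[[0.2,-0.3,-5.3,-0.04,0.01,0.03,0.4],[0.2,-0.3,-5.3,-0.08,0.02,0.06,0.4],[0.2,-0.3,-5.3,-0.107,0.0285,0.092,0.4],[0.2,-0.3,-5.3,-0.107,0.0285,0.092,0.4],[0.2,-0.3,-5.3,-0.107,0.0285,0.092,0.4],[0.2,-0.3,-5.3,-0.107,0.0285,0.092,0.4]]]' 35
python3 - <<'E'
from h import *
go(.537,.222,.026,1.4)
E
```

```text
clock: 17.2
tool_pos: [0.5338, 0.2227, 0.1359]
orientation: [[-0.024, 1.0, -0.008], [1.0, 0.024, -0.002], [-0.002, -0.008, -1.0]]
force: [0.1, 0.1, 1.1]
gripper_width: 0.699
turn [-0.48  0.12 -0.01] shift [-0.0005  0.0041  0.1099] rows>= 2.6 q [ 15.  13. 100.  -0.  68.  13.] t 17.2 w 0.699 F [0.1 0.1 1.1]
```

```bash
python3 -m pendant '[[[-0.4,0,0,0,0.003,0.03,0.4],[-0.4,0,0,0,0.003,0.06,0.4],[-0.4,0,0,0,0.003,0.09,0.4],[-0.4,0,0,0,0.003,0.109,0.4],[-0.4,0,0,0,0.003,0.109,0.4],[-0.4,0,0,0,0.003,0.109,-1],[-0.4,0,0,0,0.003,0.109,-1],[-0.4,0,0,0,0.003,0.109,-1],[-0.4,0,0,0,0.003,0.109,-1],[-0.4,0,0,0,0.003,0.109,-1],[-0.4,0,0,0,0.003,0.109,-1]]]' 35; python3 -m pendant '[[[0,0,0,0,0,-0.03,-1],[0,0,0,0,0,-0.06,-1],[0,0,0,0,0,-0.09,-1],[0,0,0,0,0,-0.12,-1],[0,0,0,0,0,-0.12,-1],[0,0,0,0,0,-0.12,-1]]]'
python3 - <<'E'
from h import *
for v in(.084,.028,-.028,-.084): print(carp(0,v))
t=carp(0,.084); go(t[0],t[1],.15,-.9)
E
```

```text
clock: 18.12
tool_pos: [0.5403, 0.2238, 0.0326]
orientation: [[-0.025, 1.0, 0.009], [1.0, 0.025, 0.0], [0.0, 0.009, -1.0]]
force: [-0.7, 2.9, 6.4]
gripper_width: 0.318
clock: 18.62
tool_pos: [0.5397, 0.2235, 0.1534]
orientation: [[-0.025, 1.0, 0.01], [1.0, 0.025, 0.0], [-0.0, 0.01, -1.0]]
force: [-0.1, -0.4, -0.1]
gripper_width: 0.32
[ 0.6182 -0.1624]
[ 0.5622 -0.1615]
[ 0.5062 -0.1607]
[ 0.4502 -0.1598]
turn [ 0.6  -0.01  2.35] shift [-0.3878  0.0686  0.0041] rows>= 9.4 q [15. 12. 99. -0. 68. 13.] t 18.6 w 0.32 F [-0.1 -0.4 -0.1]
```

```bash
python3 -m pendant '[[[0.6,0,2.3,-0.04,0.007,0.003,-1],[0.6,0,2.3,-0.08,0.014,0.003,-1],[0.6,0,2.3,-0.12,0.021,0.003,-1],[0.6,0,2.3,-0.16,0.028,0.003,-1],[0.6,0,2.3,-0.2,0.035,0.003,-1],[0.6,0,2.3,-0.24,0.042,0.003,-1],[0.6,0,2.3,-0.28,0.049,0.003,-1],[0.6,0,2.3,-0.32,0.056,0.003,-1],[0.6,0,2.3,-0.36,0.063,0.003,-1],[0.6,0,2.3,-0.388,0.0686,0.003,-1],[0.6,0,2.3,-0.388,0.0686,0.003,-1],[0.6,0,2.3,-0.388,0.0686,0.003,-1]]]'
python3 - <<'E'
from h import *
im=snap("top","t10",(370,150,520,300),4);snap("side","s10",(290,60,470,220),3.3)
t=carp(0,.084); go(t[0],t[1],.041,-.9)
E
```

```text
clock: 19.62
tool_pos: [0.6152, -0.1645, 0.146]
orientation: [[0.018, 1.0, -0.009], [1.0, -0.018, -0.0], [-0.0, -0.009, -1.0]]
force: [0.0, 1.8, -0.4]
gripper_width: 0.317
turn [-0.5   0.    0.05] shift [-0.0003  0.0039  0.1053] rows>= 2.5 q [-22.  20.  91.  -0.  70. -21.] t 19.7 w 0.314 F [-0.1  0.2  0.2]
```

View pics/s10.png

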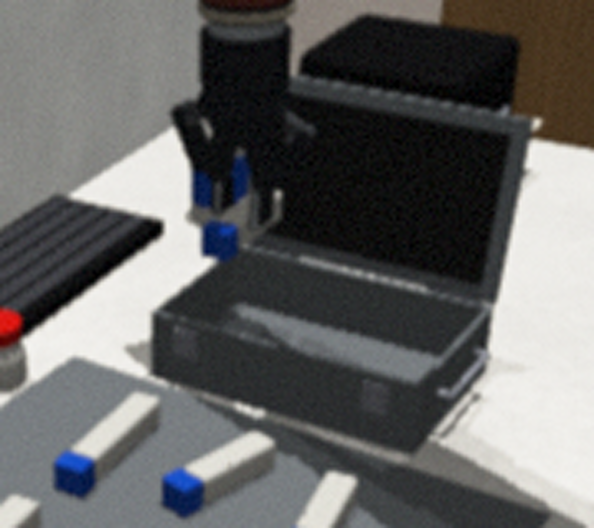

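View pics/t10.png

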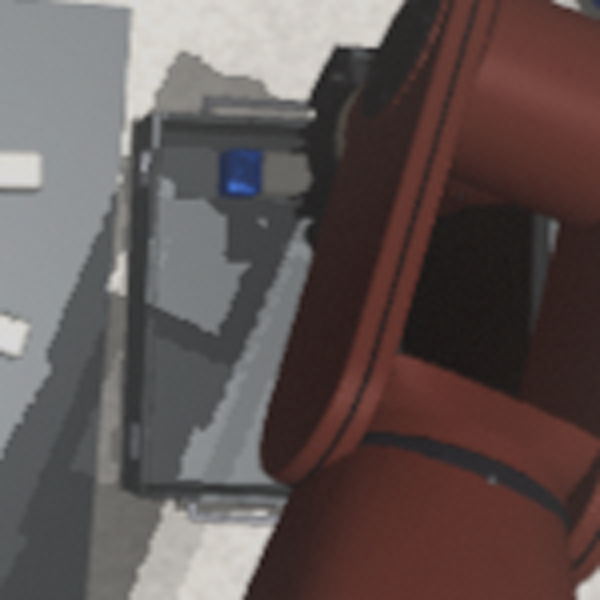

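```bash
python3 -m pendant '[[[0,0,0,0,0,0,-1],[0,0,0,0,0,0,-1],[0,0,0,0,0,0,-1]]]'
python3 - <<'E'
from h import *
t=carp(0,.084); go(t[0],t[1],.041,-.9)
E
```

```text
clock: 19.97
tool_pos: [0.6162, -0.1617, 0.1479]
orientation: [[0.013, 1.0, -0.006], [1.0, -0.013, -0.001], [-0.001, -0.006, -1.0]]
force: [0.1, -0.1, 0.0]
gripper_width: 0.317
turn [-0.36  0.08  0.16] shift [-0.0006  0.0027  0.1069] rows>= 2.6 q [-22.  19.  91.  -0.  70. -21.] t 20.0 w 0.317 F [ 0.1 -0.1  0. ]
```

```bash
python3 -m pendant '[[[-0.3,0,0,0,0.002,0.03,-1],[-0.3,0,0,0,0.002,0.06,-1],[-0.3,0,0,0,0.002,0.085,-1],[-0.3,0,0,0,0.002,0.1,-1],[-0.3,0,0,0,0.002,0.105,-1],[-0.3,0,0,0,0.002,0.105,-1],[-0.3,0,0,0,0.002,0.105,-1]]]'; python3 -m pendant '[[[0,0,0,0,0,0,-0.1],[0,0,0,0,0,0,0],[0,0,0,0,0,0,0],[0,0,0,0,0,0,0],[0,0,0,0,0,-0.03,0],[0,0,0,0,0,-0.06,0],[0,0,0,0,0,-0.09,0],[0,0,0,0,0,-0.11,0.2],[0,0,0,0.04,0,-0.12,0.4],[0,0,0,0.08,0,-0.12,0.4],[0,0,0,0.12,0,-0.12,0.4],[0,0,0,0.12,0,-0.12,0.4],[0,0,0,0.12,0,-0.12,0.4],[0,0,0,0.12,0,-0.12,0.4]]]'
python3 - <<'E'
from h import *
im=snap("top","t11",(270,150,520,300),3);snap("side","s11",(290,60,470,220),3.3)
tubes(im)
go(.525,.0425,.14,-17.4)
E
```

```text
clock: 20.55
tool_pos: [0.6181, -0.163, 0.0436]
orientation: [[0.014, 1.0, -0.0], [1.0, -0.014, -0.002], [-0.002, -0.0, -1.0]]
force: [0.3, 0.2, -0.5]
gripper_width: 0.317
clock: 21.72
tool_pos: [0.62, -0.0431, 0.1637]
orientation: [[0.014, 1.0, 0.001], [1.0, -0.014, -0.002], [-0.002, 0.001, -1.0]]
force: [-0.3, -1.8, -0.3]
gripper_width: 0.701
px [299. 189.] c [627.2 202.2] L 73.2 W 24.5 ang -88.6 capdir [-1. 28.]
px [347. 192.] c [625.   73.3] L 76.0 W 24.5 ang -88.6 capdir [-1. 29.]
px [346. 225.] c [534.8  73.5] L 38.4 W 25.6 ang 72.8 capdir [2. 9.]
px [290. 263.] c [423.  217.9] L 123.6 W 44.9 ang -79.2 capdir [-0. 53.]
px [337. 266.] c [423.4  93.3] L 43.1 W 26.8 ang -88.7 capdir [-1. 12.]
turn [ 0.01  0.12 16.5 ] shift [ 0.0853 -0.0962  0.023 ] rows>= 3.1 q [-11.  16.  93.  -0.  71. -10.] t 21.8 w 0.703 F [ 0.2 -0.4  0.9]
```

View pics/s11.png

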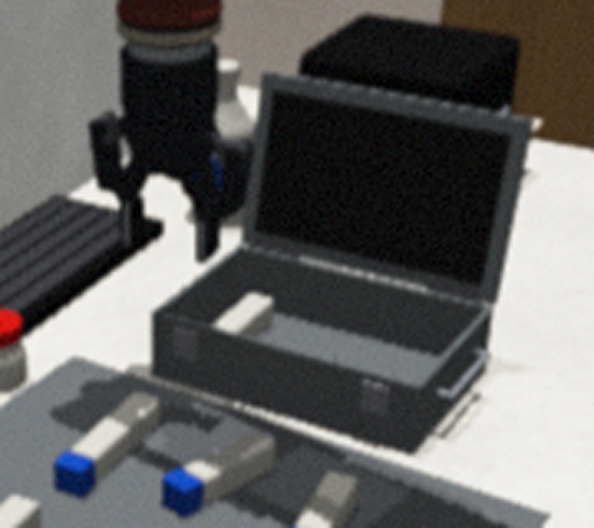

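View pics/t11.png

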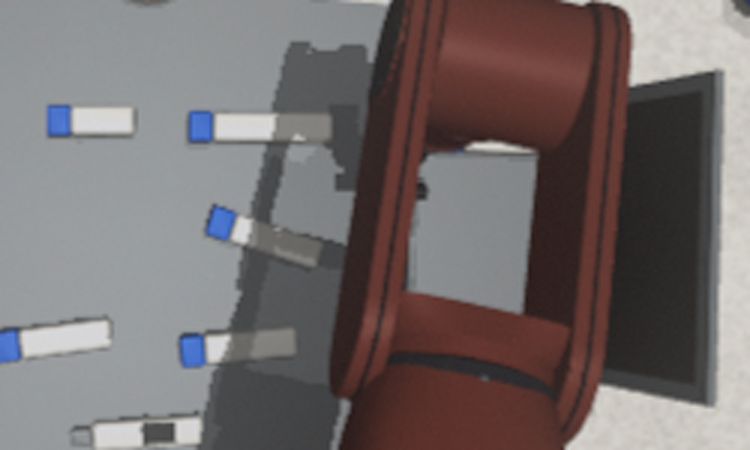

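```bash
python3 -m pendant '[[[0,0,5.5,0.03,-0.03,0.01,0.4],[0,0,11,0.06,-0.06,0.02,0.4],[0,0,16.5,0.085,-0.096,0.023,0.4],[0,0,16.5,0.085,-0.096,0.023,0.4],[0,0,16.5,0.085,-0.096,0.023,0.4],[0,0,16.5,0.085,-0.096,0.023,0.4],[0,0,16.5,0.085,-0.096,0.023,0.4],[0,0,16.5,0.085,-0.096,0.023,0.4]]]' 35
python3 - <<'E'
from h import *
go(.525,.0425,.026,-17.4)
E
```

```text
clock: 22.48
tool_pos: [0.5265, 0.0419, 0.1406]
orientation: [[0.299, 0.954, 0.001], [0.954, -0.299, -0.002], [-0.001, 0.002, -1.0]]
force: [0.1, -0.2, -0.9]
gripper_width: 0.701
turn [ 0.1   0.08 -0.01] shift [ 0.0002 -0.0018  0.1146] rows>= 2.7 q [ -4.   6. 108.  -0.  67.  14.] t 22.5 w 0.701 F [ 0.1 -0.2 -0.9]
```

```bash
python3 -m pendant '[[[0,0,0,0,-0.0015,0.03,0.4],[0,0,0,0,-0.0015,0.06,0.4],[0,0,0,0,-0.0015,0.09,0.4],[0,0,0,0,-0.0015,0.114,0.4],[0,0,0,0,-0.0015,0.114,0.4],[0,0,0,0,-0.0015,0.114,0.4]]]' 35; python3 -m pendant '[[[0,0,0,0,0,0,-1],[0,0,0,0,0,0,-1],[0,0,0,0,0,0,-1],[0,0,0,0,0,0,-1],[0,0,0,0,0,0,-1],[0,0,0,0,0,0,-1]]]' 35;  python3 -m pendant '[[[0,0,0,0,0,-0.03,-1],[0,0,0,0,0,-0.06,-1],[0,0,0,0,0,-0.09,-1],[0,0,0,0,0,-0.12,-1],[0,0,0,0,0,-0.12,-1],[0,0,0,0,0,-0.12,-1],[0,0,0,0,0,-0.12,-1]]]'
python3 - <<'E'
from h import *
t=carp(0,.028); go(t[0],t[1],.15,-.9)
E
```

```text
clock: 22.98
tool_pos: [0.5227, 0.0429, 0.0247]
orientation: [[0.299, 0.954, -0.004], [0.954, -0.299, -0.001], [-0.003, -0.003, -1.0]]
force: [0.5, -0.5, 0.4]
gripper_width: 0.7
clock: 23.48
tool_pos: [0.5254, 0.0433, 0.028]
orientation: [[0.298, 0.955, 0.004], [0.955, -0.298, -0.002], [-0.001, 0.004, -1.0]]
force: [-0.3, -0.6, 6.0]
gripper_width: 0.32
clock: 24.07
tool_pos: [0.523, 0.0438, 0.1457]
orientation: [[0.298, 0.955, -0.001], [0.955, -0.298, -0.002], [-0.002, -0.0, -1.0]]
force: [-0.7, 0.4, -1.2]
gripper_width: 0.32
turn [ -0.02   0.09 -16.43] shift [-0.1844  0.0986 -0.004 ] rows>= 5.0 q [ -4.   5. 108.  -0.  67.  14.] t 24.1 w 0.32 F [-0.7  0.4 -1.2]
```

```bash
python3 -m pendant '[[[0,0,-4,-0.035,0.019,-0.004,-1],[0,0,-8,-0.07,0.038,-0.004,-1],[0,0,-12,-0.105,0.057,-0.004,-1],[0,0,-16.4,-0.14,0.076,-0.004,-1],[0,0,-16.4,-0.17,0.093,-0.004,-1],[0,0,-16.4,-0.184,0.0985,-0.004,-1],[0,0,-16.4,-0.184,0.0985,-0.004,-1],[0,0,-16.4,-0.184,0.0985,-0.004,-1],[0,0,-16.4,-0.184,0.0985,-0.004,-1],[0,0,-16.4,-0.184,0.0985,-0.004,-1]]]'
python3 - <<'E'
from h import *
snap("side","s12",(290,60,470,220),3.3)
t=carp(0,.028); go(t[0],t[1],.036,-.9)
E
```

```text
clock: 24.9
tool_pos: [0.5619, -0.1595, 0.1492]
orientation: [[0.015, 1.0, -0.002], [1.0, -0.015, -0.0], [-0.0, -0.002, -1.0]]
force: [0.5, -0.0, 0.1]
gripper_width: 0.318
turn [-0.11  0.05  0.06] shift [-0.0019  0.0003  0.1134] rows>= 2.7 q [-24.  12.  99.  -0.  69. -23.] t 24.9 w 0.318 F [-0.1 -0.3 -0.8]
```

View pics/s12.png

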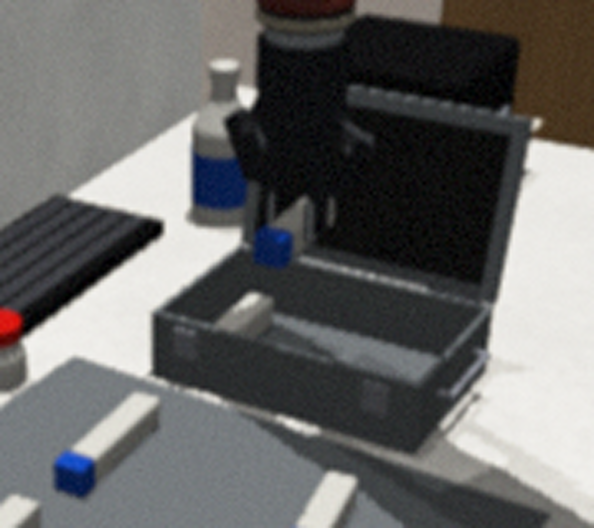

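Held well. Lower, release, lift, and back away.

```bash
python3 -m pendant '[[[0,0,0,-0.002,0,0.03,-1],[0,0,0,-0.002,0,0.06,-1],[0,0,0,-0.002,0,0.09,-1],[0,0,0,-0.002,0,0.105,-1],[0,0,0,-0.002,0,0.112,-1],[0,0,0,-0.002,0,0.112,-1],[0,0,0,-0.002,0,0.112,-1]]]'; python3 -m pendant '[[[0,0,0,0,0,0,-0.1],[0,0,0,0,0,0,0],[0,0,0,0,0,0,0],[0,0,0,0,0,0,0],[0,0,0,0,0,-0.03,0],[0,0,0,0,0,-0.06,0],[0,0,0,0,0,-0.09,0],[0,0,0,0,0,-0.12,0.2],[0,0,0,0.04,0,-0.15,0.4],[0,0,0,0.08,0,-0.15,0.4],[0,0,0,0.12,0,-0.15,0.4],[0,0,0,0.16,0,-0.15,0.4],[0,0,0,0.2,0,-0.15,0.4],[0,0,0,0.24,0,-0.15,0.4],[0,0,0,0.28,0,-0.15,0.4],[0,0,0,0.28,0,-0.15,0.4],[0,0,0,0.28,0,-0.15,0.4],[0,0,0,0.28,0,-0.15,0.4]]]'
python3 - <<'E'
from h import *
im=snap("top","t13",(240,150,520,300),2.8);cv2.imwrite("pics/top13.png",im)
tubes(im);tubes(im,.034,(412,185,460,266))
E
```

```text
clock: 25.53
tool_pos: [0.5629, -0.1629, 0.0386]
orientation: [[0.015, 1.0, -0.0], [1.0, -0.015, -0.002], [-0.002, -0.0, -1.0]]
force: [0.1, -0.8, 0.3]
gripper_width: 0.314
clock: 27.03
tool_pos: [0.5671, 0.1166, 0.1877]
orientation: [[0.015, 1.0, -0.001], [1.0, -0.015, -0.002], [-0.002, -0.001, -1.0]]
force: [-0.7, -0.3, -0.4]
gripper_width: 0.7
px [293. 190.] c [626.8 219.8] L 38.0 W 24.5 ang -88.6 capdir [-0. 11.]
px [285. 263.] c [428.9 233.4] L 95.0 W 26.5 ang -80.6 capdir [-6. 37.]
px [333. 266.] c [421.8 105.4] L 24.1 W 18.8 ang 1.3 capdir [0. 0.]
px [434. 195.] c [ 620.8 -164. ] L 103.0 W 24.7 ang 89.8 capdir [-0. 42.]
px [434. 216.] c [ 565.3 -163.3] L 100.0 W 24.3 ang -88.6 capdir [-1. 40.]
```

View pics/t13.png

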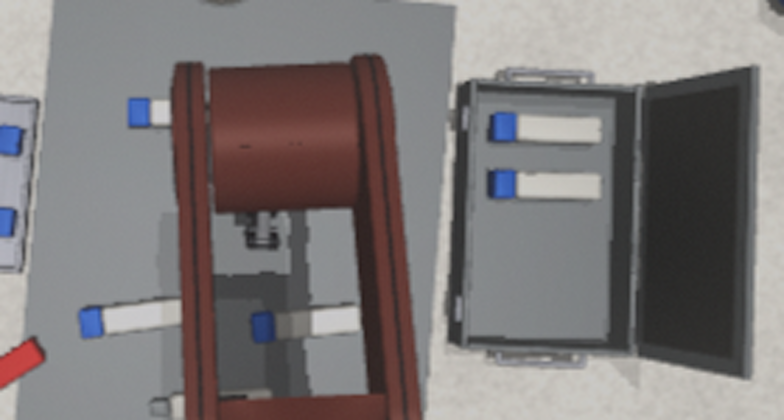

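Run:
```python
from h import *
go(.426,.0635,.14,4.7)
```

```text
turn [-0.05  0.12 -5.67] shift [-0.0546 -0.1402  0.0479] rows>= 3.8 q [ 4.  9. 98. -0. 73.  5.] t 27.1 w 0.702 F [-0.7  0.3 -0.9]
```

```bash
python3 -m pendant '[[[0,0,-2,-0.014,-0.035,0.012,0.4],[0,0,-4,-0.028,-0.07,0.024,0.4],[0,0,-5.6,-0.042,-0.105,0.036,0.4],[0,0,-5.6,-0.0545,-0.14,0.048,0.4],[0,0,-5.6,-0.0545,-0.14,0.048,0.4],[0,0,-5.6,-0.0545,-0.14,0.048,0.4],[0,0,-5.6,-0.0545,-0.14,0.048,0.4],[0,0,-5.6,-0.0545,-0.14,0.048,0.4]]]' 35
python3 - <<'E'
from h import *
snap("side","s14",(270,120,470,300),3)
go(.426,.0635,.026,4.7)
E
```

```text
clock: 27.75
tool_pos: [0.4283, 0.0637, 0.1413]
orientation: [[-0.08, 0.997, 0.003], [0.997, 0.08, -0.002], [-0.002, 0.002, -1.0]]
force: [-0.1, -0.8, -1.0]
gripper_width: 0.701
turn [ 0.12  0.1  -0.1 ] shift [-0.0001 -0.0026  0.1152] rows>= 2.8 q [ -2.  -8. 121.  -0.  67.  -6.] t 27.8 w 0.699 F [-0.2  0.2 -0. ]
```

View pics/s14.png

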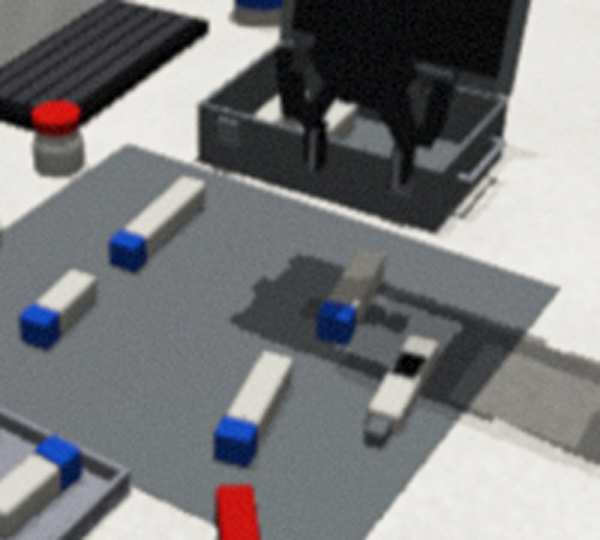

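```bash
python3 -m pendant '[[[0,0,0,0,-0.002,0.03,0.4],[0,0,0,0,-0.002,0.06,0.4],[0,0,0,0,-0.002,0.09,0.4],[0,0,0,0,-0.002,0.114,0.4],[0,0,0,0,-0.002,0.114,0.4],[0,0,0,0,-0.002,0.114,0.4]]]' 35; python3 -m pendant '[[[0,0,0,0,0,0,-1],[0,0,0,0,0,0,-1],[0,0,0,0,0,0,-1],[0,0,0,0,0,0,-1],[0,0,0,0,0,0,-1],[0,0,0,0,0,0,-1]]]' 35;  python3 -m pendant '[[[0,0,0,0,0,-0.03,-1],[0,0,0,0,0,-0.06,-1],[0,0,0,0,0,-0.09,-1],[0,0,0,0,0,-0.12,-1],[0,0,0,0,0,-0.12,-1],[0,0,0,0,0,-0.12,-1],[0,0,0,0,0,-0.12,-1]]]'
python3 - <<'E'
from h import *
t=carp(0,-.084); go(t[0],t[1],.15,-.9)
E
```

```text
clock: 28.3
tool_pos: [0.424, 0.0642, 0.0253]
orientation: [[-0.081, 0.997, -0.004], [0.997, 0.081, -0.001], [-0.001, -0.004, -1.0]]
force: [0.2, 0.6, -0.0]
gripper_width: 0.699
clock: 28.8
tool_pos: [0.4263, 0.0641, 0.0279]
orientation: [[-0.081, 0.997, 0.004], [0.997, 0.081, -0.002], [-0.002, 0.004, -1.0]]
force: [0.8, 0.0, 6.2]
gripper_width: 0.318
clock: 29.38
tool_pos: [0.4241, 0.0644, 0.146]
orientation: [[-0.081, 0.997, 0.0], [0.997, 0.081, -0.002], [-0.002, -0.0, -1.0]]
force: [0.4, 0.9, -0.5]
gripper_width: 0.318
turn [0.   0.09 5.56] shift [-0.2255  0.0078 -0.0037] rows>= 5.4 q [ -2.  -9. 121.  -0.  68.  -6.] t 29.4 w 0.318 F [ 0.4  0.9 -0.5]
```

```bash
python3 -m pendant '[[[0,0,2,-0.035,0.001,-0.004,-1],[0,0,4,-0.07,0.002,-0.004,-1],[0,0,5.5,-0.105,0.004,-0.004,-1],[0,0,5.5,-0.14,0.005,-0.004,-1],[0,0,5.5,-0.175,0.006,-0.004,-1],[0,0,5.5,-0.21,0.007,-0.004,-1],[0,0,5.5,-0.2255,0.008,-0.004,-1],[0,0,5.5,-0.2255,0.008,-0.004,-1],[0,0,5.5,-0.2255,0.008,-0.004,-1],[0,0,5.5,-0.2255,0.008,-0.004,-1],[0,0,5.5,-0.2255,0.008,-0.004,-1]]]'
python3 - <<'E'
from h import *
snap("side","s15",(290,60,470,220),3.3)
t=carp(0,-.084); go(t[0],t[1],.036,-.9)
E
```

```text
clock: 30.3
tool_pos: [0.4498, -0.1583, 0.1492]
orientation: [[0.013, 1.0, -0.002], [1.0, -0.013, -0.0], [-0.0, -0.002, -1.0]]
force: [-0.4, 0.1, -0.4]
gripper_width: 0.321
turn [-0.11  0.04  0.15] shift [-0.0013  0.0003  0.1135] rows>= 2.7 q [-29.  -2. 115.  -0.  68. -28.] t 30.4 w 0.323 F [ 0.5 -0.2 -0.8]
```

View pics/s15.png

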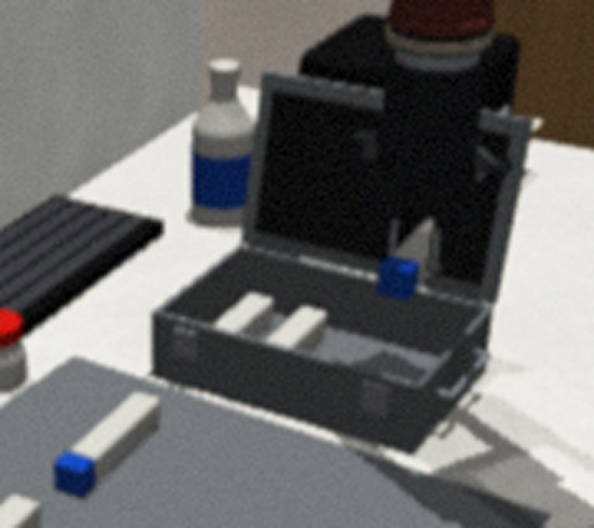

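```bash
python3 -m pendant '[[[0,0,0,-0.001,0,0.03,-1],[0,0,0,-0.001,0,0.06,-1],[0,0,0,-0.001,0,0.09,-1],[0,0,0,-0.001,0,0.105,-1],[0,0,0,-0.001,0,0.112,-1],[0,0,0,-0.001,0,0.112,-1],[0,0,0,-0.001,0,0.112,-1]]]'; python3 -m pendant '[[[0,0,0,0,0,0,-0.1],[0,0,0,0,0,0,0],[0,0,0,0,0,0,0],[0,0,0,0,0,0,0],[0,0,0,0,0,-0.03,0],[0,0,0,0,0,-0.06,0],[0,0,0,0,0,-0.09,0],[0,0,0,0,0,-0.12,0.2],[0,0,0,0.04,0.02,-0.13,0.4],[0,0,0,0.08,0.04,-0.13,0.4],[0,0,0,0.12,0.06,-0.13,0.4],[0,0,0,0.16,0.07,-0.13,0.4],[0,0,0,0.2,0.07,-0.13,0.4],[0,0,0,0.24,0.07,-0.13,0.4],[0,0,0,0.24,0.07,-0.13,0.4],[0,0,0,0.24,0.07,-0.13,0.4],[0,0,0,0.24,0.07,-0.13,0.4]]]'
python3 - <<'E'
from h import *
im=snap("top","t16",(240,150,520,300),2.8);cv2.imwrite("pics/top16.png",im)
tubes(im);tubes(im,.034,(412,185,460,266))
E
```

```text
clock: 30.93
tool_pos: [0.4523, -0.1607, 0.0396]
orientation: [[0.013, 1.0, 0.002], [1.0, -0.013, -0.003], [-0.003, 0.002, -1.0]]
force: [2.0, 0.0, 6.2]
gripper_width: 0.32
clock: 32.35
tool_pos: [0.5236, 0.079, 0.1676]
orientation: [[0.012, 1.0, -0.001], [1.0, -0.012, -0.002], [-0.002, -0.001, -1.0]]
force: [0.5, 0.8, -0.2]
gripper_width: 0.703
px [299. 190.] c [627.2 202.2] L 73.2 W 24.5 ang -88.6 capdir [-1. 28.]
px [356. 192.] c [625.6  48.9] L 124.9 W 24.5 ang -88.6 capdir [-1. 53.]
px [287. 263.] c [429.4 230.6] L 100.7 W 26.5 ang -80.6 capdir [-7. 40.]
px [434. 195.] c [ 620.8 -164. ] L 102.9 W 24.7 ang 89.8 capdir [-0. 42.]
px [434. 216.] c [ 565.3 -163.3] L 100.0 W 24.3 ang -88.6 capdir [-1. 40.]
px [432. 257.] c [ 455.2 -157.9] L 107.3 W 24.0 ang -88.6 capdir [-1. 39.]
```

View pics/t16.png

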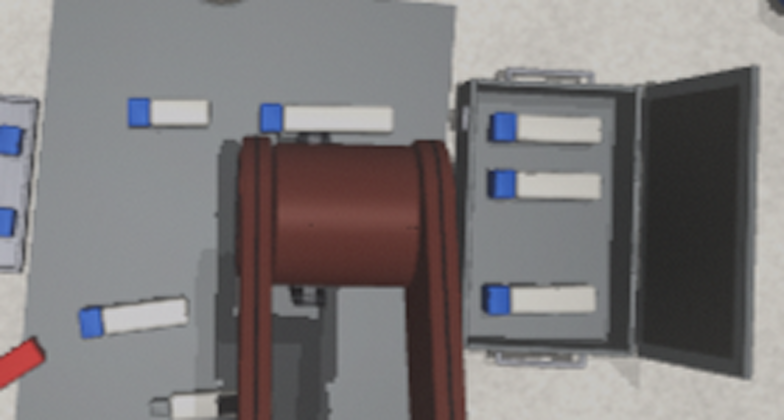

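Run:
```python
from h import *
go(.4295,.2305,.14,9.6)
```

```text
turn [ -0.06   0.12 -10.38] shift [ 0.1513 -0.0963  0.0274] rows>= 4.3 q [  0.   4. 106.  -0.  70.   1.] t 32.4 w 0.698 F [-0.3 -0.3  0.4]
```

```bash
python3 -m pendant '[[[0,0,-3,0.03,-0.019,0.005,0.4],[0,0,-6,0.06,-0.038,0.01,0.4],[0,0,-9,0.09,-0.057,0.015,0.4],[0,0,-10.4,0.12,-0.076,0.02,0.4],[0,0,-10.4,0.151,-0.0965,0.027,0.4],[0,0,-10.4,0.151,-0.0965,0.027,0.4],[0,0,-10.4,0.151,-0.0965,0.027,0.4],[0,0,-10.4,0.151,-0.0965,0.027,0.4],[0,0,-10.4,0.151,-0.0965,0.027,0.4]]]' 35
python3 - <<'E'
from h import *
snap("side","s17",(200,120,420,320),3)
go(.4295,.2305,.026,9.6)
E
```

```text
clock: 33.15
tool_pos: [0.4309, 0.2292, 0.1409]
orientation: [[-0.164, 0.986, 0.0], [0.986, 0.164, -0.002], [-0.002, -0.0, -1.0]]
force: [0.1, -0.1, 0.3]
gripper_width: 0.702
turn [-0.01  0.09 -0.19] shift [ 0.0017 -0.0012  0.1149] rows>= 2.8 q [ 19.   0. 113.  -0.  66.   9.] t 33.2 w 0.701 F [ 0.1 -0.6 -0.5]
```

View pics/s17.png

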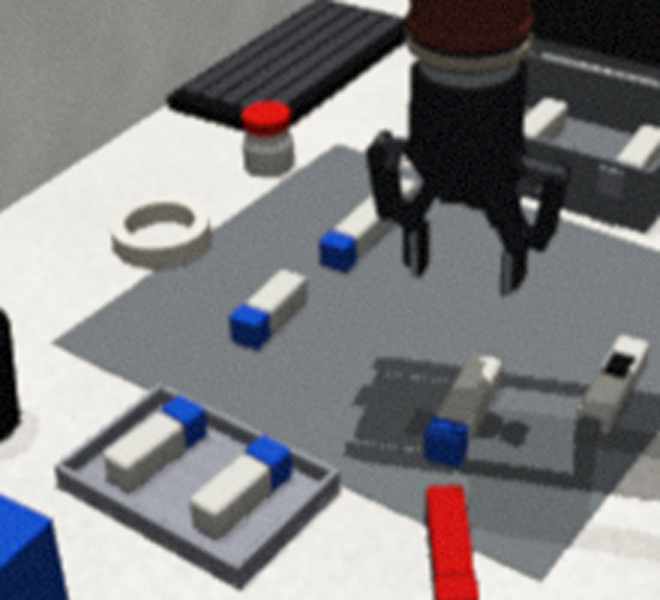

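```bash
python3 -m pendant '[[[0,0,0,0.001,-0.001,0.03,0.4],[0,0,0,0.001,-0.001,0.06,0.4],[0,0,0,0.001,-0.001,0.09,0.4],[0,0,0,0.001,-0.001,0.114,0.4],[0,0,0,0.001,-0.001,0.114,0.4],[0,0,0,0.001,-0.001,0.114,0.4]]]' 35; python3 -m pendant '[[[0,0,0,0,0,0,-1],[0,0,0,0,0,0,-1],[0,0,0,0,0,0,-1],[0,0,0,0,0,0,-1],[0,0,0,0,0,0,-1],[0,0,0,0,0,0,-1]]]' 35;  python3 -m pendant '[[[0,0,0,0,0,-0.03,-1],[0,0,0,0,0,-0.06,-1],[0,0,0,0,0,-0.09,-1],[0,0,0,0,0,-0.12,-1],[0,0,0,0,0,-0.12,-1],[0,0,0,0,0,-0.12,-1],[0,0,0,0,0,-0.12,-1]]]'
python3 - <<'E'
from h import *
t=carp(0,-.028); go(t[0],t[1],.15,-.9)
E
```

```text
clock: 33.7
tool_pos: [0.4279, 0.2299, 0.0256]
orientation: [[-0.164, 0.986, -0.004], [0.986, 0.164, -0.003], [-0.002, -0.004, -1.0]]
force: [-0.3, 0.1, 0.7]
gripper_width: 0.7
clock: 34.2
tool_pos: [0.4304, 0.2317, 0.0287]
orientation: [[-0.166, 0.986, 0.003], [0.986, 0.166, -0.0], [-0.001, 0.003, -1.0]]
force: [-0.0, -1.8, 7.5]
gripper_width: 0.317
clock: 34.78
tool_pos: [0.4283, 0.2314, 0.1466]
orientation: [[-0.166, 0.986, -0.0], [0.986, 0.166, -0.001], [-0.001, -0.001, -1.0]]
force: [0.6, -0.4, -0.6]
gripper_width: 0.316
turn [-0.03  0.07 10.47] shift [-0.3996  0.0116 -0.003 ] rows>= 9.6 q [ 19.  -0. 113.  -0.  67.  10.] t 34.8 w 0.316 F [ 0.6 -0.4 -0.6]
```

```bash
python3 -m pendant '[[[0,0,2,-0.035,0.001,-0.003,-1],[0,0,4,-0.07,0.002,-0.003,-1],[0,0,6,-0.105,0.003,-0.003,-1],[0,0,8,-0.14,0.004,-0.003,-1],[0,0,10.4,-0.175,0.005,-0.003,-1],[0,0,10.4,-0.21,0.006,-0.003,-1],[0,0,10.4,-0.245,0.007,-0.003,-1],[0,0,10.4,-0.28,0.008,-0.003,-1],[0,0,10.4,-0.315,0.009,-0.003,-1],[0,0,10.4,-0.35,0.01,-0.003,-1],[0,0,10.4,-0.38,0.011,-0.003,-1],[0,0,10.4,-0.3995,0.0115,-0.003,-1],[0,0,10.4,-0.3995,0.0115,-0.003,-1],[0,0,10.4,-0.3995,0.0115,-0.003,-1],[0,0,10.4,-0.3995,0.0115,-0.003,-1],[0,0,10.4,-0.3995,0.0115,-0.003,-1]]]'
python3 - <<'E'
from h import *
snap("side","s18",(290,60,470,220),3.3)
t=carp(0,-.028); go(t[0],t[1],.036,-.9)
E
```

```text
clock: 36.12
tool_pos: [0.5055, -0.1593, 0.149]
orientation: [[0.014, 1.0, -0.003], [1.0, -0.014, -0.0], [-0.0, -0.003, -1.0]]
force: [-1.8, 0.2, -0.4]
gripper_width: 0.32
turn [-0.12  0.04  0.14] shift [-0.0013  0.0007  0.1133] rows>= 2.7 q [-26.   5. 107.  -0.  68. -25.] t 36.2 w 0.323 F [ 0.5 -0.1  0.3]
```

View pics/s18.png

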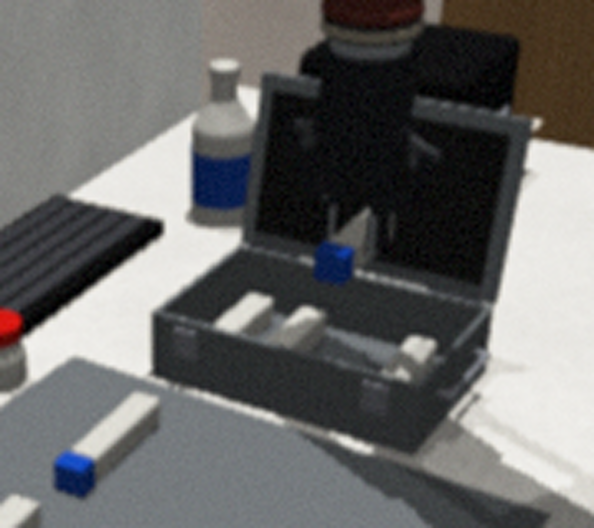

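```bash
python3 -m pendant '[[[0,0,0,-0.001,0.001,0.03,-1],[0,0,0,-0.001,0.001,0.06,-1],[0,0,0,-0.001,0.001,0.09,-1],[0,0,0,-0.001,0.001,0.105,-1],[0,0,0,-0.001,0.001,0.112,-1],[0,0,0,-0.001,0.001,0.112,-1],[0,0,0,-0.001,0.001,0.112,-1]]]'; python3 -m pendant '[[[0,0,0,0,0,0,-0.15],[0,0,0,0,0,0,-0.1],[0,0,0,0,0,0,-0.1],[0,0,0,0,0,0,-0.1],[0,0,0,0,0,-0.03,-0.1],[0,0,0,0,0,-0.06,-0.1],[0,0,0,0,0,-0.09,-0.1],[0,0,0,0,0,-0.12,-0.1],[0,0,0,0.04,0,-0.15,-1],[0,0,0,0.08,0,-0.15,-1],[0,0,0,0.12,0,-0.2,-1],[0,0,0,0.16,0,-0.2,-1],[0,0,0,0.2,0,-0.2,-1],[0,0,0,0.24,0,-0.2,-1],[0,0,0,0.28,0,-0.2,-1],[0,0,0,0.28,0,-0.2,-1],[0,0,0,0.28,0,-0.2,-1]]]'
python3 - <<'E'
from h import *
im=snap("top","t19",(200,150,520,300),2.5);cv2.imwrite("pics/top19.png",im)
tubes(im);tubes(im,.034,(412,185,460,266)); cv2.imwrite("pics/side19.png",snap("side","s19",(290,60,470,220),3.3))
E
```

```text
clock: 36.75
tool_pos: [0.5076, -0.1614, 0.0386]
orientation: [[0.014, 1.0, -0.0], [1.0, -0.014, -0.002], [-0.002, -0.0, -1.0]]
force: [-0.0, -0.0, -0.7]
gripper_width: 0.32
clock: 38.17
tool_pos: [0.5111, 0.1218, 0.2381]
orientation: [[0.01, 1.0, -0.0], [1.0, -0.01, -0.0], [-0.0, -0.0, -1.0]]
force: [-0.3, 0.4, 0.1]
gripper_width: -0.002
px [299. 190.] c [627.2 202.2] L 73.2 W 24.5 ang -88.6 capdir [-1. 28.]
px [356. 192.] c [625.6  48.9] L 124.9 W 24.5 ang -88.6 capdir [-1. 53.]
px [434. 195.] c [ 620.8 -162.7] L 100.3 W 24.7 ang 89.8 capdir [-0. 41.]
px [434. 216.] c [ 565.3 -163.3] L 100.0 W 24.3 ang -88.6 capdir [-1. 40.]
px [432. 236.] c [ 511.5 -159.9] L 102.4 W 24.1 ang -88.6 capdir [-1. 40.]
px [432. 257.] c [ 455.2 -159.3] L 99.6 W 24.0 ang -88.6 capdir [-1. 40.]
```

View pics/t19.png

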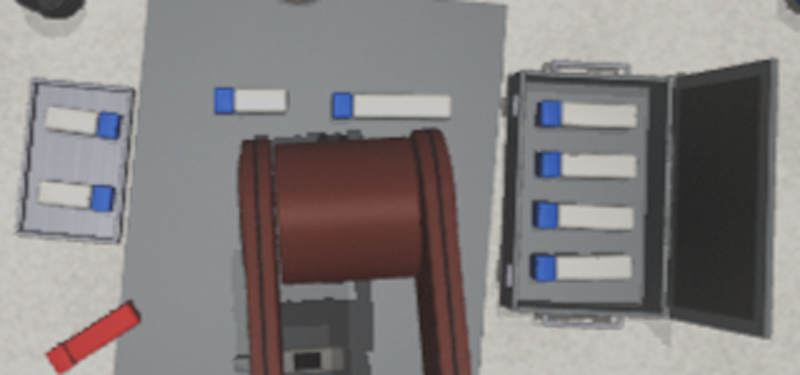

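View pics/s19.png

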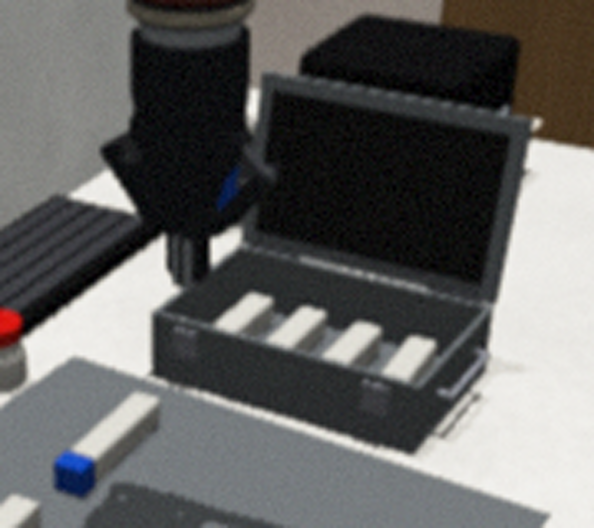

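All four middle tubes are in the carrier, both shorts are in the tray, and the others are unmoved. Next I'll measure the lid angle, then go over and behind the lid to close it.

Run:
```python
from h import *
# free edge corners in top crop t19 (scale2.5, origin 200,150)
for th in np.arange(1.6,1.96,.05):
    a=w2p("top",[lidpt(CC,CYAW,th,.162,.127,0)])[0]; b=w2p("top",[lidpt(CC,CYAW,th,.162,.127,.008)])[0]
    print(round(th,2),((a-[200,150])*2.5).round(0),((b-[200,150])*2.5).round(0),lidpt(CC,CYAW,th,.162,0,.008))
for uv in((535,140),(525,150),(578,180),(582,215)): print(uv,p2w("top",[uv],0.05))
go(.532,-.352,.32,-.9)
```

```text
1.6 [740.  54.] [748.  54.] [ 0.5327 -0.2548  0.2277]
1.65 [748.  54.] [757.  55.] [ 0.5326 -0.2629  0.2269]
1.7 [757.  55.] [765.  55.] [ 0.5324 -0.2709  0.2256]
1.75 [765.  55.] [773.  56.] [ 0.5323 -0.2788  0.224 ]
1.8 [773.  56.] [781.  56.] [ 0.5322 -0.2867  0.2219]
1.85 [781.  57.] [788.  57.] [ 0.5321 -0.2944  0.2195]
1.9 [788.  57.] [795.  58.] [ 0.5319 -0.302   0.2167]
1.95 [795.  58.] [801.  59.] [ 0.5318 -0.3095  0.2135]
(535, 140) [[ 0.7738 -0.4265  0.05  ]]
(525, 150) [[ 0.7461 -0.3997  0.05  ]]
(578, 180) [[ 0.6688 -0.5418  0.05  ]]
(582, 215) [[ 0.5755 -0.5521  0.05  ]]
turn [-0.04  0.12  0.16] shift [-0.4705  0.0268 -0.0813] rows>= 11.5 q [  5.  -1. 103.  -0.  78.   5.] t 38.3 w -0.003 F [ 0.2 -1.6  0.3]
```

```bash
python3 -m pendant '[[[0,0,0,0,0,-0.04,-1],[0,0,0,0,0,-0.08,-1],[0,0,0,-0.04,0.003,-0.082,-1],[0,0,0,-0.08,0.005,-0.082,-1],[0,0,0,-0.12,0.007,-0.082,-1],[0,0,0,-0.16,0.01,-0.082,-1],[0,0,0,-0.2,0.012,-0.082,-1],[0,0,0,-0.24,0.014,-0.082,-1],[0,0,0,-0.28,0.016,-0.082,-1],[0,0,0,-0.32,0.018,-0.082,-1],[0,0,0,-0.36,0.02,-0.082,-1],[0,0,0,-0.4,0.023,-0.082,-1],[0,0,0,-0.44,0.025,-0.082,-1],[0,0,0,-0.47,0.027,-0.082,-1],[0,0,0,-0.47,0.027,-0.082,-1],[0,0,0,-0.47,0.027,-0.082,-1],[0,0,0,-0.47,0.027,-0.082,-1]]]'
python3 - <<'E'
from h import *
snap("side","s20",(290,0,470,200),3.3)
go(.532,-.345,.215,-.9)
E
```

```text
clock: 39.68
tool_pos: [0.5305, -0.3525, 0.3199]
orientation: [[0.017, 1.0, -0.002], [1.0, -0.017, -0.001], [-0.001, -0.002, -1.0]]
force: [-0.7, -0.4, 0.5]
gripper_width: -0.001
turn [-0.07  0.06  0.01] shift [0.0068 0.0011 0.1052] rows>= 2.5 q [-41.  12.  80.  -0.  87. -40.] t 39.7 w -0.002 F [-0.2  0.5  0.1]
```

View pics/s20.png

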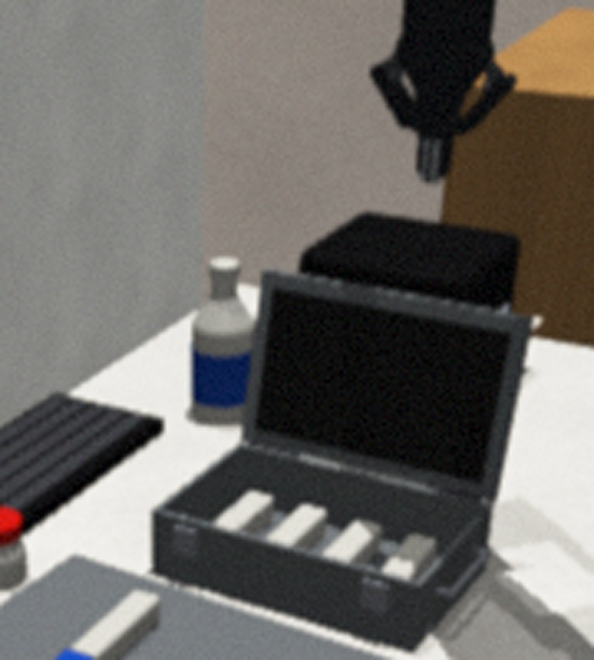

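```bash
python3 -m pendant '[[[0,0,0,0,0,0.04,-1],[0,0,0,0,0,0.08,-1],[0,0,0,0,0,0.102,-1],[0,0,0,0,0,0.102,-1],[0,0,0,0.015,0,0.102,-1],[0,0,0,0.03,0,0.102,-1],[0,0,0,0.042,0,0.102,-1],[0,0,0,0.05,0,0.102,-1],[0,0,0,0.058,0,0.102,-1],[0,0,0,0.066,0,0.102,-1],[0,0,0,0.066,0,0.102,-1]]]'
python3 - <<'E'
from h import *
snap("side","s21",(290,20,470,200),3)
go(.532,-.245,.218,-.9)
E
```

```text
clock: 40.65
tool_pos: [0.5331, -0.2848, 0.2195]
orientation: [[0.013, 1.0, 0.001], [1.0, -0.013, -0.003], [-0.003, 0.001, -1.0]]
force: [0.7, 0.4, -0.5]
gripper_width: 0.002
turn [0.01 0.12 0.12] shift [ 0.0402 -0.0014  0.0009] rows>= 1.0 q [-36.  11.  93.  -0.  76. -35.] t 40.7 w 0.003 F [-0.1  0.4 -0.5]
```

View pics/s21.png

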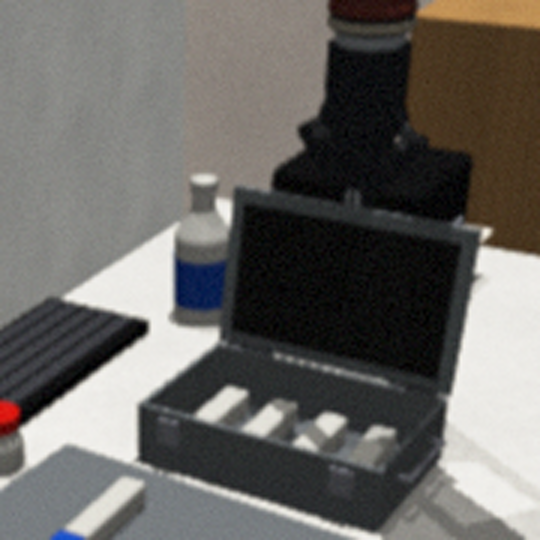

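```bash
python3 -m pendant '[[[0,0,0,0.008,0,0,-1],[0,0,0,0.016,0,0,-1],[0,0,0,0.024,0,0,-1],[0,0,0,0.032,0,0,-1],[0,0,0,0.04,0,0,-1]]]'
python3 - <<'E'
from h import *
go(.532,-.245,.218,-.9)
H=np.array([-.242,.066])
for d in range(80,-1,-10):
    t=np.radians(d); r=.135
    q=H+r*np.array([np.cos(t),np.sin(t)])+.008*np.array([-np.sin(t),np.cos(t)])
    print(d,"TCP y,z",(q+[-.011,.019]).round(3))
E
```

```text
clock: 41.12
tool_pos: [0.5331, -0.2453, 0.2181]
orientation: [[0.015, 1.0, -0.001], [1.0, -0.015, -0.002], [-0.002, -0.001, -1.0]]
force: [1.0, -2.7, -0.2]
gripper_width: -0.002
turn [-0.04  0.1   0.05] shift [ 0.0003 -0.0011  0.0001] rows>= 0.0 q [-32.   9.  95.  -0.  76. -31.] t 41.1 w -0.002 F [ 1.  -2.7 -0.2]
80 TCP y,z [-0.237  0.219]
70 TCP y,z [-0.214  0.215]
60 TCP y,z [-0.192  0.206]
50 TCP y,z [-0.172  0.194]
40 TCP y,z [-0.155  0.178]
30 TCP y,z [-0.14   0.159]
20 TCP y,z [-0.129  0.139]
10 TCP y,z [-0.121  0.116]
0 TCP y,z [-0.118  0.093]
```

```bash
python3 -m pendant '[[[0,0,0,0.008,0,0,-1],[0,0,0,0.02,0,0.001,-1],[0,0,0,0.031,0,0.003,-1],[0,0,0,0.042,0,0.008,-1],[0,0,0,0.053,0,0.012,-1],[0,0,0,0.063,0,0.018,-1],[0,0,0,0.073,0,0.024,-1]]]'
python3 - <<'E'
from h import *
snap("side","s22",(290,20,470,200),3)
go(.532,-.172,.194,-.9)
E
```

```text
clock: 41.7
tool_pos: [0.5342, -0.1716, 0.1935]
orientation: [[0.014, 1.0, -0.001], [1.0, -0.014, -0.001], [-0.001, -0.001, -1.0]]
force: [0.1, -1.6, 0.1]
gripper_width: -0.001
turn [-0.17 -0.06  0.12] shift [-0.0024 -0.0014 -0.0022] rows>= 0.1 q [-26.   7. 101.  -0.  73. -25.] t 41.8 w 0.0 F [ 0.7  0.2 -0.7]
```

View pics/s22.png

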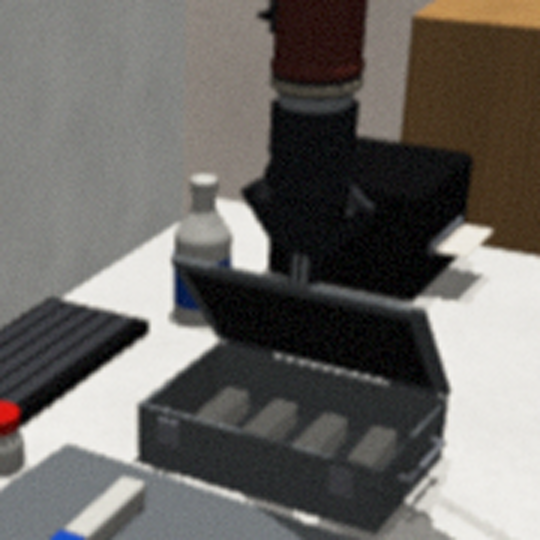

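```bash
python3 -m pendant '[[[0,0,0,0.009,0,0.008,-1],[0,0,0,0.017,0,0.016,-1],[0,0,0,0.025,0,0.025,-1],[0,0,0,0.032,0,0.035,-1],[0,0,0,0.038,0,0.045,-1],[0,0,0,0.043,0,0.055,-1],[0,0,0,0.047,0,0.066,-1],[0,0,0,0.051,0,0.078,-1],[0,0,0,0.053,0,0.088,-1],[0,0,0,0.054,0,0.095,-1],[0,0,0,0.054,0,0.099,-1],[0,0,0,0.054,0,0.099,-1]]]'
python3 - <<'E'
from h import *
snap("side","s23",(290,50,470,210),3.3)
go(.532,-.118,.093,-.9)
E
```

```text
clock: 42.75
tool_pos: [0.5342, -0.119, 0.0938]
orientation: [[0.015, 1.0, -0.003], [1.0, -0.015, -0.001], [-0.001, -0.003, -1.0]]
force: [0.2, -0.8, 0.1]
gripper_width: -0.001
turn [-0.11  0.07  0.05] shift [ 0.0012 -0.0025  0.0014] rows>= 0.1 q [-21.  12. 106.  -0.  62. -20.] t 42.8 w 0.004 F [-0.6 -0.7  0.3]
```

View pics/s23.png

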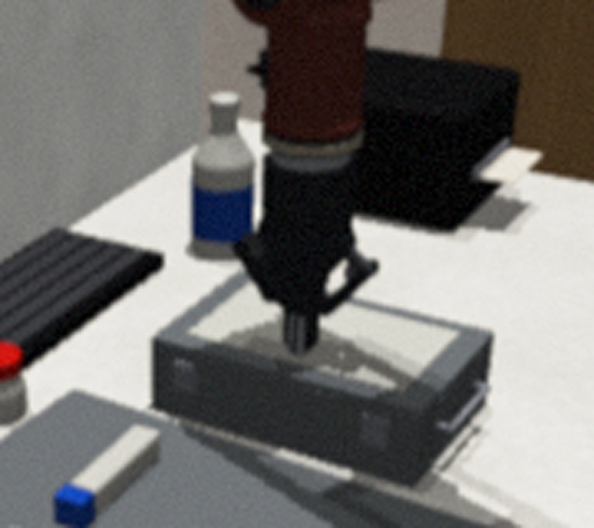

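```bash
python3 -m pendant '[[[0,0,0,0,0,0.001,-1],[0,0,0,0,0,0.002,-1],[0,0,0,0,0,0.003,-1],[0,0,0,0,0,0.003,-1]]]';  python3 -m pendant '[[[0,0,0,0,0,0.001,-1],[0,0,0,0,0,0.002,-1],[0,0,0,0,0,0.002,-1],[0,0,0,0,0,0.002,-1]]]'
```

```text
clock: 43.13
tool_pos: [0.535, -0.1195, 0.093]
orientation: [[0.015, 1.0, -0.001], [1.0, -0.015, -0.002], [-0.002, -0.001, -1.0]]
force: [-2.7, 0.7, 7.4]
gripper_width: -0.001
clock: 43.47
tool_pos: [0.5352, -0.1195, 0.0929]
orientation: [[0.014, 1.0, -0.001], [1.0, -0.014, -0.002], [-0.002, -0.0, -1.0]]
force: [-9.6, 2.4, 19.7]
gripper_width: -0.002
```

At 0.0929 m the force rises with no further travel, so the lid is hard on the rim. Lift away and check.

```bash
python3 -m pendant '[[[0,0,0,0,0,-0.003,-1],[0,0,0,0,0,-0.02,-1],[0,0,0,0,0,-0.06,-1],[0,0,0,0,0,-0.1,-1],[0,0,0,0,0,-0.14,-1],[0,0,0,0,0,-0.18,-1],[0,0,0,-0.04,-0.04,-0.2,-1],[0,0,0,-0.08,-0.08,-0.2,-1],[0,0,0,-0.12,-0.12,-0.2,-1],[0,0,0,-0.16,-0.15,-0.2,-1],[0,0,0,-0.2,-0.18,-0.2,-1],[0,0,0,-0.24,-0.2,-0.2,-1],[0,0,0,-0.28,-0.22,-0.2,-1],[0,0,0,-0.32,-0.22,-0.2,-1],[0,0,0,-0.32,-0.22,-0.2,-1],[0,0,0,-0.32,-0.22,-0.2,-1]]]'
python3 - <<'E'
from h import *
im=snap("top","t24",(190,130,510,310),2.5); I=snap("side","s24",(200,90,480,330),2.5)
tubes(im); tubes(im,.033,(208,180,252,246))
for n in("top","side"):
    print(n,w2p(n,[lidpt(CC,CYAW,0,.162,s*.127,.008) for s in(1,-1)]).round(0).tolist())
s=cv2.imread("pics/side24.png") if False else I
J=cv2.resize(s,None,fx=4,fy=4,interpolation=cv2.INTER_CUBIC)
for th in (0.,.05): cv2.polylines(J,[((w2p("side",[lidpt(CC,CYAW,th,a,b*.127,.008) for a,b in((0,1),(0,-1),(.162,-1),(.162,1))])+.5)*4).astype(int)],True,(0,255,0) if th==0 else (0,0,255),1)
cv2.imwrite("pics/lidfit.png",J[480:820,1280:1800])
E
```

```text
clock: 44.8
tool_pos: [0.3079, -0.4393, 0.2909]
orientation: [[0.018, 1.0, -0.001], [1.0, -0.018, -0.004], [-0.004, -0.001, -1.0]]
force: [0.7, 0.0, -0.6]
gripper_width: 0.0
px [299. 190.] c [627.2 202.2] L 73.2 W 24.5 ang -88.6 capdir [-1. 28.]
px [355. 192.] c [625.6  48.9] L 124.9 W 24.5 ang -88.6 capdir [-1. 53.]
px [234. 198.] c [597.6 381. ] L 76.1 W 25.4 ang 86.4 capdir [ -2. -27.]
px [231. 228.] c [518.3 385.9] L 76.2 W 24.6 ang 88.7 capdir [ -1. -28.]
top [[408.0, 177.0], [405.0, 275.0]]
side [[335.0, 151.0], [417.0, 174.0]]
```

View pics/t24.png

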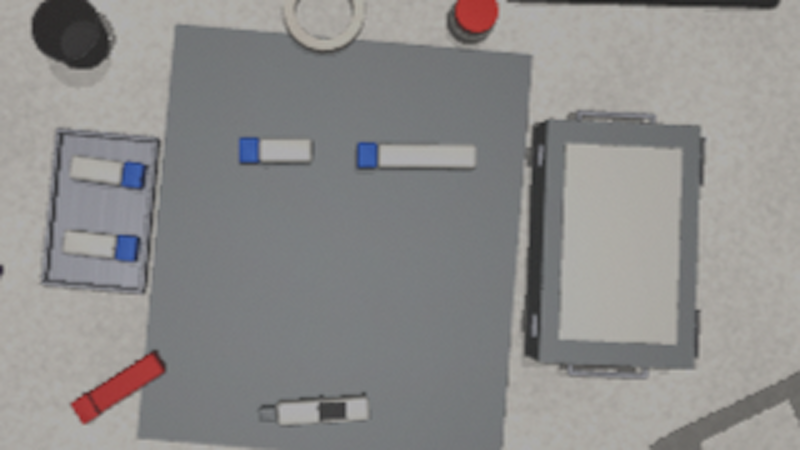

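View pics/s24.png

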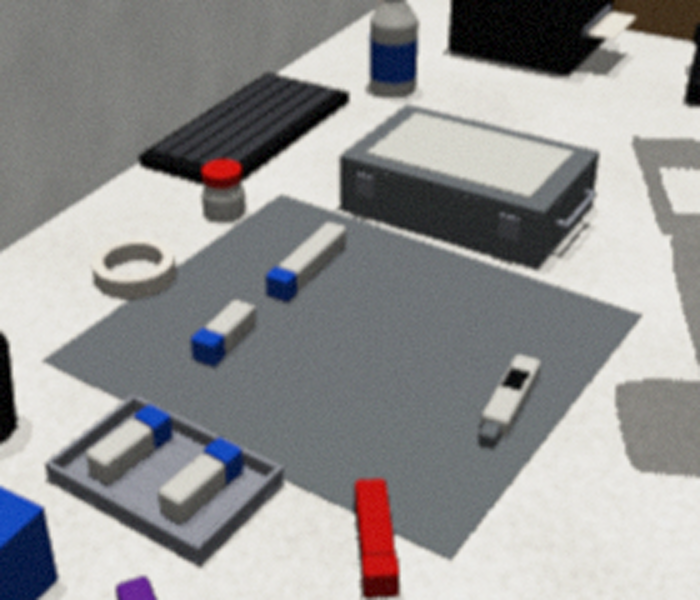

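View pics/lidfit.png

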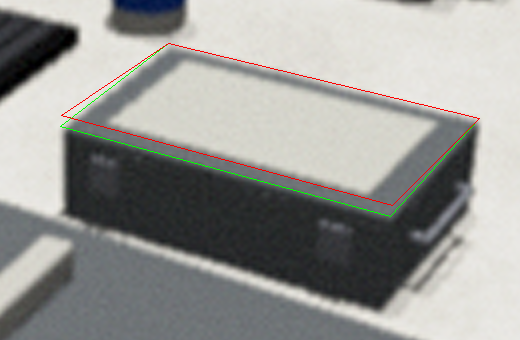

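The lid matches the shut outline (green). The short tubes are in the tray, and the look-alikes, thermometer, jar, tape and decoys are where they were. The robot is clear, so I'm handing in.

```bash
python3 -c "
from workcell import ticket; print(ticket.close_job())"
```

```text
the job is handed in; nothing more can be done
None
```

The job is done in the order asked and handed in at about 45 s. One event early on may still count against it: the first lid push jammed and went over 40 N.

**What I did:**
- Folded the lid back past upright, to about 1.76 rad.
- Moved both short tubes from the carrier into the steel tray.
- Laid all four 105 mm tubes flat and side by side in the carrier. Every tube was gripped at 35 N.
- Pushed the lid shut from behind and pressed it down with about 20 N.

**Last checks:**
- The side picture matches the fully shut outline. While pressing, the force rose with no further travel, so the lid is sitting on the rim.
- Before closing, the top picture showed the four middle tubes lying flat in the carrier.
- Both short tubes are in the tray. The short and long tubes on the bench measure where they started. The thermometer, jar, tape and red decoy look unmoved; the purple decoy was mostly out of the last pictures.
- The arm is clear and touching nothing.

**What went wrong:** On the first lid push the lid's edge caught under the gripper, and the wrist read about 70 N upward (79 N in all) until I backed off. That is below the 120 N wrist limit. I couldn't tell whether the fingers or the gripper's body took the load. If it was the body, it went past the 40 N limit. The second push, done higher, read under 4 N.

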